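# Pull a cabinet's vent flap onto its seal with a hook pole

### The job

Take the hook pole from its two-post rest, put its side pin through the ring eye of the open vent flap at the top of the drying cabinet, and with the pole pull the flap shut, through the seal's soft lip, and keep it pulled onto the firm seal with about 12 N for a second, never straining pole or cabinet beyond 18 N. Then unhook without opening the flap again and lay the pole back in its rest the way it lay. Touch the cabinet and its flap only with the pole, and leave the other things on the cart where they stand.

Things in the scene. Friction and masses are not known exactly. Their poses are not given: they have to be found in the camera images.
- pole: Loose hook pole, about 0.13 kg, gripped by its black handle. Origin: middle of the grip, on the pole's axis. x axis along the pole to the hook end, z up as it lies. Handle: box 18 mm wide (y), 24 mm high (z), from x = -70 to +50 mm; then a steel rod 10 mm in diameter to x = 140 mm, where a side pin turns off at a right angle to +y: 8 mm in diameter, its end a ball 11 mm in diameter centred at y = 30 mm. All of it lies in one plane, level when at rest
- pin (a point): Point on the axis of the pole's side pin, half-way along: 140 mm ahead of the pole's origin and 16 mm to its +y side. Axes as the pole
- ring_eye (a point): Centre of the steel ring eye on the flap's front face: a ring of 23 mm inner and 33 mm outer diameter, 5 mm thick bar, lying in the plane square to the hinge, so its hole runs along the cabinet's y. It turns with the flap; its centre lies 140 mm from the hinge line along the flap and 26 mm in front of the flap's middle plane (22 mm in front of its face). On the middle of the cabinet's width
- flap_hinge (a point): Middle of the flap's hinge line, at the lower edge of the flap (aluminium panel 174 mm wide, 168 mm high, 8 mm thick), along the cabinet's y, 118 mm above the cart top. Axes as the cabinet's. The seal is adjustable: firmly seated, the flap stands anywhere from 0.045 rad toward the robot to 0.065 rad away from upright (ring centre 72 to 87 mm before the cabinet's origin), differing from run to run
- flap (a joint): Flap angle about its lower edge, rad: 0 touching its seal, positive as its top leans away into the cabinet. The hinge is stiff (2 N at the ring) and stays where left. At 0 the seal's soft lip gives way at about 4 N over 0 to 8 mm at the ring (varies), then it seats firmly, giving 8 N per mm; the angle reads 0 all the while, so the firm seat must be felt
- cabinet: Fixed white cabinet 111 mm deep, 240 mm wide, 326 mm high. Origin: under it, in the middle of its width, on the cart top, 60 mm behind its front face. x into the cabinet (away from the robot), z up. Its opening, which the flap closes, is 180 mm wide, from 113 to 295 mm up; when the flap is open the ring is inside the opening, when shut it stands before the front face
- cradle_seat (a point): Point of the fixed grey two-post rest at which the pole's origin lies when the pole is in the rest, 60 mm above the cart top; x axis along the pole to its hook end. Posts 12 mm thick at x = -55 mm (upright slot 28 mm wide for the handle) and x = +90 mm (slot 22 mm wide for the rod), slots open at the top, ears rising to 65 and 72 mm above the cart top, 52 mm wide; base plate 8 mm thick, 60 mm wide
- standard_bottle_1: Bystander: white screw-cap bottle 48x48x101 mm beside the cabinet's left side; origin under its middle
- wash_bottle: Bystander: wash bottle with bent spout, 62x108x189 mm, beside the cabinet's right side; origin at its underside
- standard_bottle_2: Bystander: white screw-cap bottle 48x48x101 mm, near left of the cart; origin under its middle
- beaker: Bystander: small glass beaker 53x57x66 mm, left side of the cart; origin under its middle
- cone_case: Bystander: flat round case 61 mm wide, 24 mm high, near right of the cart; origin under its middle
- marker_black: Bystander: marker pen 138 mm long, 16 mm high, near right of the cart; origin under its middle

How it is judged:
By the outcome, as a careful person would: the job done as asked, in the order asked, and still so for the second after the job is handed in, with the robot touching nothing.
It also fails if it takes over 64 s, if anything falls off the work surface, if the arm or the gripper's body presses on something with over 40 N, if the wrist force passes 120 N, or if a joint passes its speed limit or range.

### The arm

A 6-joint arm with a two-finger parallel gripper is mounted at the origin on a cart in front of the work surface, level with it; the furniture and walls round the work are solid. World frame = base frame: x ahead of the robot, y to its left, z up, the work surface at z = 0. Lengths are in m, angles in degrees, forces in N, time in s.
With the tool pointing down it reaches from about 0.25 to 0.725 m from the base axis. Payload 9.7 kg.
Tool frame: the origin (TCP) lies midway between the tips of the shut fingers; the grasp point (between the pads) lies 19 mm behind it; z points along the fingers, x is the direction in which the jaws open and shut, and the axes are right-handed (so a half turn about z gives the same grasp; the last joint's range is limited). The gripper opens to 85 mm and grips with 20 to 120 N. Pads are 22 mm wide; open, the fingers measure 114 mm over their backs; the gripper's body (76 mm by 85 mm) begins 54 mm behind the grasp point. The pads swing forward as they close: fully open they stand 13 mm farther back than shut.
Start: joints at [68.755, 4.979, 10.078, 95.1, 0, 90], TCP at [0.199, 0.513, 0.231] pointing down, gripper open.
Joint ranges: [-179.16, 179.16], [-48.56, 103.87], [-65.8, 70.77], [-126.05, 130.52], [-82.76, 87.17], [-180, 180]. Speed limits (degrees/s): [127.2, 127.2, 147.25, 180, 180, 180].

### API

Orientations are given as [roll, pitch, yaw] about the fixed x, y, z axes, in that order (R = Rz(yaw) Ry(pitch) Rx(roll)).
In Python, from workcell import bot, optics gives the robot as it stands.
- The arm moves only by the shell command python3 -m creep 'ROWS' [FORCE]. ROWS is JSON, a list of rows, each a list of 7 numbers: the shift along the tool's x, y, z in m, then the turn, a rotation vector about the tool's x, y, z in rad, then the opening, from 0 (shut) to 1 (fully open). A call has 1 to 8 rows; each row is the pose to reach, as a shift and turn from the pose commanded when the call began, along the tool's axes at that moment; what a row does not reach only later rows make up. A row lasts 1/10 s, in which the tool goes at most 50 mm and 8.59 degrees, less where a joint would pass 70% of its speed; a pose out of reach is approached as far as the arm can. A call with a gripper value outside its range is refused whole. The fingers move at their own pace and stop on an object; FORCE is the grip in N (left out, the last holds). Time passes only in rows, so rows that repeat a pose let the fingers close. It gives the time, the measured TCP pose, the force and the opening at its end, in the units of the state.
- bot.get_obs(): the state, without advancing time (a new reading comes with each control period).
- optics.camera(name): name is "scene" or "side" or "wrist"; returns the picture (420x560x3 uint8, red, green, blue); there is no depth.
- optics.camera_params(name): a dict with "camera_matrix" (3x3 intrinsics, pixels), "R" (3x3) and "t" (3): a world point X has camera coordinates R X + t; the wrist camera has in their place "mount" (4x4, takes a point from camera to tool coordinates, whose origin is the TCP and whose axes are the tool frame's). Camera axes: x right, y down, z forward; pixel columns grow to the right and rows downward; lengths in m; the calibration is good to about 2 mm. A picture is of the moment at which its call begins: read the wrist's pose just before it. camera_params takes no time and is no camera call.
- bot.job_done(): hands the job in, once; it reports no verdict.
The state is a dict: "time": time; "q": joint angles; "qd": joint speeds; "joint_efforts": joint torques, N m; "ee_pos": TCP position; "tcp_rot": TCP orientation; "wrist_force": force on the tool from outside, world axes, zero at the start; "torque": the same for the moment, N m; "opening": finger opening in m.
Only numpy, scipy, OpenCV 4.12 (cv2) and the standard library are available. Lean on these libraries where they do the work, as an engineer would, in place of code of your own. Each camera call takes 0.05 s, during which the arm holds its last target.

## Working session

There is one attempt and no reset: what is moved stays moved. The work goes in short steps, Python scripts to look and compute and a shell command to move; the robot and the scene stay as the last step left them, time stands still between calls to the robot, and variables do not carry over. Pictures are saved under pics/ and viewed, and the job is handed in when it is done.

```bash
ls; mkdir -p pics
python3 - <<'E'
from workcell import bot, optics
import cv2
for n in ["scene","side","wrist"]:
    im=optics.camera(n); cv2.imwrite(f"pics/{n}0.png",im[:,:,::-1])
    p=optics.camera_params(n); print(n,{k:(v.round(4).tolist() if hasattr(v,'round') else v) for k,v in p.items()})
print(bot.get_obs())
E
```

```text
pics
scene {'camera_matrix': [[451.1138, 0.0, 280.7789], [0.0, 451.1138, 213.1976], [0.0, 0.0, 1.0]], 'R': [[0.9061, -0.4228, 0.016], [-0.2431, -0.5512, -0.7982], [0.3463, 0.7194, -0.6022]], 't': [-0.4764, 0.2781, 0.8688]}
side {'camera_matrix': [[473.8827, 0.0, 276.1211], [0.0, 473.8827, 203.205], [0.0, 0.0, 1.0]], 'R': [[-0.9994, -0.0262, -0.0241], [0.0045, 0.5796, -0.8149], [0.0353, -0.8145, -0.5791]], 't': [0.503, 0.1156, 1.2593]}
wrist {'camera_matrix': [[363.0298, 0.0, 284.9581], [0.0, 363.0298, 212.8348], [0.0, 0.0, 1.0]], 'mount': [[1.0, -0.0009, 0.001, 0.0004], [0.0006, 0.9563, 0.2924, -0.0747], [-0.0012, -0.2924, 0.9563, -0.143], [0.0, 0.0, 0.0, 1.0]]}
{'time': 0.15, 'q': array([6.87549110e+01, 5.00530782e+00, 1.00449270e+01, 9.51000381e+01,
       1.04015597e-03, 9.00017421e+01]), 'qd': array([-0.02857363, -0.07955726,  0.10727638, -0.00857422,  0.03073237,
       -0.00608477]), 'joint_efforts': array([ 8.90464307e-04, -5.20763147e+01,  4.65045011e+01,  1.39778625e-02,
        5.06033155e-05, -4.06063151e-06]), 'ee_pos': array([0.19922818, 0.51245871, 0.23073245]), 'tcp_rot': array([-1.79998962e+02,  6.04189822e-02,  6.87531688e+01]), 'wrist_force': array([ 0.40648225, -0.20474024, -0.49004306]), 'torque': array([0.04758228, 0.03492656, 0.04642471]), 'opening': 0.08524346838706234}
```

View pics/scene0.png

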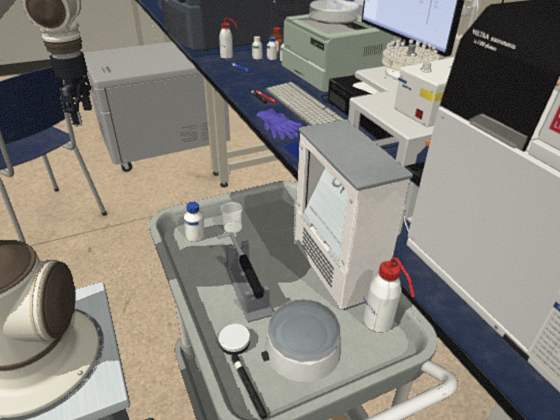

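View pics/side0.png

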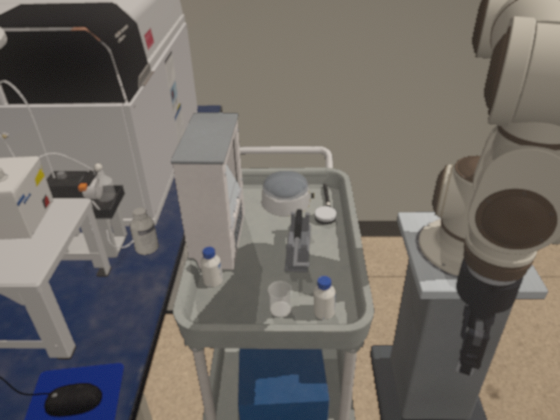

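View pics/wrist0.png

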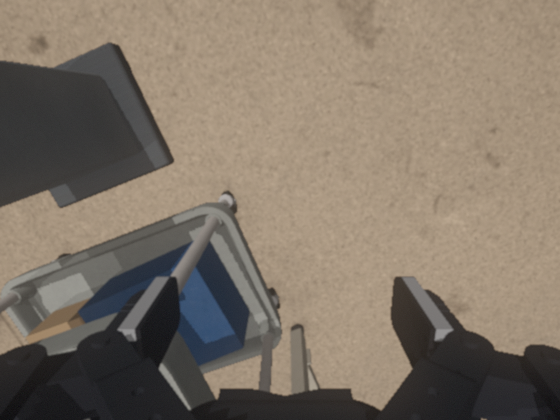

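Run:
```python
import cv2
a=cv2.imread("pics/scene0.png")[110:420,140:440]; cv2.imwrite("pics/sc.png",cv2.resize(a,None,fx=1.93*1,fy=1.93,interpolation=cv2.INTER_CUBIC))
a=cv2.imread("pics/side0.png")[100:340,160:380]; cv2.imwrite("pics/si.png",cv2.resize(a,None,fx=2.5,fy=2.5,interpolation=cv2.INTER_CUBIC))
```

```text
(no output)
```

View pics/sc.png

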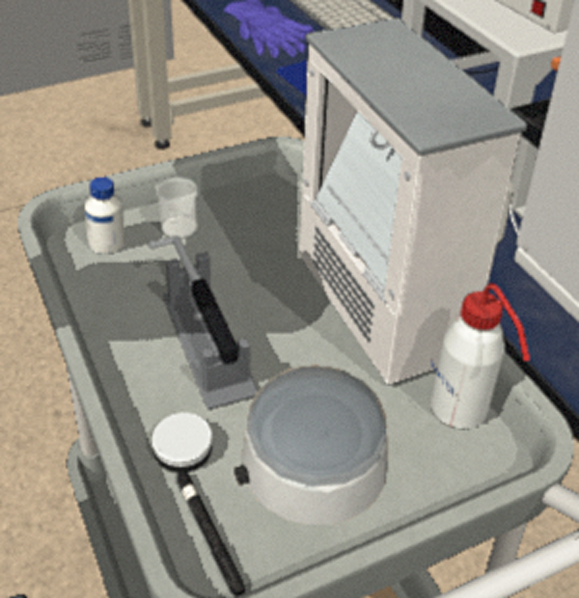

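View pics/si.png

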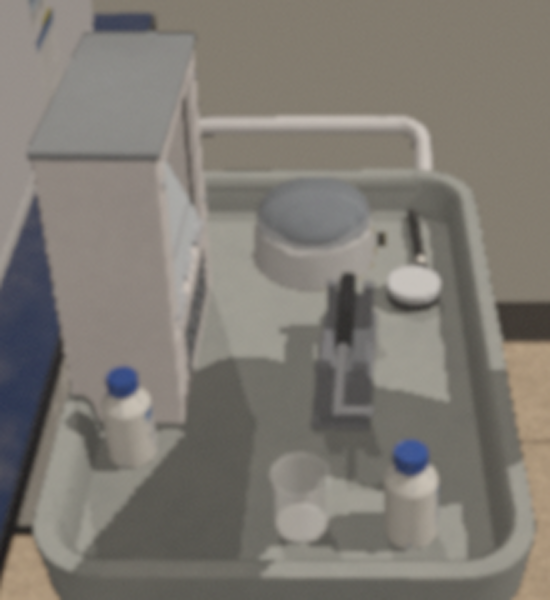

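```bash
cat > h.py <<'E'
import numpy as np
from workcell import bot, optics
from scipy.spatial.transform import Rotation as Ro
def ray(n,uv,pose=None):
    p=optics.camera_params(n); K=np.array(p['camera_matrix'])
    d=np.linalg.inv(K)@[uv[0],uv[1],1]
    if n=='wrist':
        pos,rpy=pose; R=Ro.from_euler('xyz',rpy,degrees=True).as_matrix(); M=np.array(p['mount'])
        return pos+R@M[:3,3], R@M[:3,:3]@d
    R=np.array(p['R']);t=np.array(p['t']); return -R.T@t, R.T@d
def onz(n,uv,z,pose=None):
    c,d=ray(n,uv,pose); return (c+d*(z-c[2])/d[2]).round(4)
def tri(rs):
    A=np.zeros((3,3));b=np.zeros(3)
    for c,d in rs:
        d=d/np.linalg.norm(d);P=np.eye(3)-np.outer(d,d);A+=P;b+=P@c
    X=np.linalg.solve(A,b); return X.round(4),[round(float(np.linalg.norm((np.eye(3)-np.outer(d,d)/(d@d))@(X-c))),4) for c,d in rs]
def proj(n,X,pose=None):
    p=optics.camera_params(n);K=np.array(p['camera_matrix']);X=np.array(X)
    if n=='wrist':
        pos,rpy=pose; R=Ro.from_euler('xyz',rpy,degrees=True).as_matrix(); M=np.array(p['mount'])
        x=M[:3,:3].T@(R.T@(X-pos)-M[:3,3])
    else: x=np.array(p['R'])@X+p['t']
    x=K@x; return (x[:2]/x[2]).round(1)
E
python3 - <<'E'
from h import *
S=lambda u,v:(140+u/1.93,110+v/1.93); D=lambda u,v:(160+u/2.5,100+v/2.5)
for p in [(307,36),(522,128),(420,157),(368,23)]: print('top sc',onz('scene',S(*p),.326))
for p in [(35,157),(155,157),(195,35),(85,32)]: print('top si',onz('side',D(*p),.326))
print('front base corner', onz('scene',S(393,382),0), onz('side',D(182,422),0))
print('handle tail',onz('scene',S(230,355),.072),onz('side',D(347,276),.072))
print('handle front',onz('scene',S(202,286),.072),onz('side',D(344,342),.072))
print('rod tip',onz('scene',S(178,240),.065),onz('side',D(340,412),.065))
print('pin ball',onz('scene',S(155,242),.06),onz('side',D(372,412),.06))
print('ring', tri([ray('scene',S(383,143)),ray('side',D(190,240))]))
print('pot', onz('scene',S(315,420),.09),onz('side',D(313,210),.09))
E
```

```text
top sc [0.6031 0.0875 0.326 ]
top sc [ 0.7008 -0.1578  0.326 ]
top sc [ 0.5883 -0.1602  0.326 ]
top sc [0.6804 0.0893 0.326 ]
top si [0.7106 0.1047 0.326 ]
top si [0.6076 0.1062 0.326 ]
top si [ 0.5958 -0.1363  0.326 ]
top si [ 0.71   -0.1465  0.326 ]
front base corner [ 0.6118 -0.1389  0.    ] [0.6119 0.0851 0.    ]
handle tail [ 0.4352 -0.0881  0.072 ] [ 0.4417 -0.0679  0.072 ]
handle front [0.4471 0.0227 0.072 ] [0.4461 0.0447 0.072 ]
rod tip [0.453  0.1194 0.065 ] [0.4509 0.1403 0.065 ]
pin ball [0.4276 0.133  0.06  ] [0.4204 0.1349 0.06  ]
ring (array([0.6292, 0.0151, 0.2017]), [0.0387, 0.0387])
pot [ 0.4702 -0.2126  0.09  ] [ 0.4795 -0.172   0.09  ]
```

```bash
cat >> h.py <<'E'
def Rt(yaw,tilt=0):
    # tool down with yaw; tilt deg: fingers lean toward tool +y
    return Ro.from_euler('xyz',[180,0,yaw],degrees=True)*Ro.from_rotvec([-np.radians(tilt),0,0])
def cur():
    o=bot.get_obs(); return np.array(o['ee_pos']),Ro.from_euler('xyz',o['tcp_rot'],degrees=True),o
def go(pos,yaw,tilt=0):
    p,R,o=cur(); T=Rt(yaw,tilt)
    return R.inv().apply(np.array(pos)-p).round(4).tolist(), (R.inv()*T).as_rotvec().round(4).tolist()
E
python3 -c "
from h import *
print(Rt(90,40).as_matrix().round(2)); print(go([.40,-.02,.35],90,40))"; python3 -m creep --help | head
```

```text
[[ 0.    0.77  0.64]
 [ 1.   -0.   -0.  ]
 [ 0.    0.64 -0.77]]
([-0.4236, 0.3801, -0.1188], [-0.6902, 0.1304, -0.3552])invalid input: not JSON, or not a number
```

```bash
python3 -m creep '[[-0.424,0.38,-0.119,-0.69,0.13,-0.355,1],[-0.424,0.38,-0.119,-0.69,0.13,-0.355,1],[-0.424,0.38,-0.119,-0.69,0.13,-0.355,1],[-0.424,0.38,-0.119,-0.69,0.13,-0.355,1],[-0.424,0.38,-0.119,-0.69,0.13,-0.355,1],[-0.424,0.38,-0.119,-0.69,0.13,-0.355,1],[-0.424,0.38,-0.119,-0.69,0.13,-0.355,1],[-0.424,0.38,-0.119,-0.69,0.13,-0.355,1]]'
python3 -c "
from h import *
print(go([.40,-.02,.35],90,40))"
```

```text
time: 0.95
ee_pos: [0.3384, 0.1603, 0.3155]
tcp_rot: [140.5, 0.4, 89.8]
wrist_force: [12.9, 11.7, 13.1]
opening: 0.0853
([-0.1803, 0.0691, 0.014], [-0.0081, 0.0077, 0.0018])
```

```bash
python3 -m creep '[[-0.18,0.069,0.014,-0.008,0.008,0,1],[-0.18,0.069,0.014,-0.008,0.008,0,1],[-0.18,0.069,0.014,-0.008,0.008,0,1],[-0.18,0.069,0.014,-0.008,0.008,0,1],[-0.18,0.069,0.014,-0.008,0.008,0,1],[-0.18,0.069,0.014,-0.008,0.008,0,1],[-0.18,0.069,0.014,-0.008,0.008,0,1]]'
python3 - <<'E'
from h import *
import cv2
o=bot.get_obs();print(o['q'].round(1),o['ee_pos'].round(4),o['tcp_rot'].round(2),o['wrist_force'].round(2),o['qd'].round(2))
im=optics.camera('wrist'); cv2.imwrite('pics/w1.png',im[:,:,::-1])
E
```

```text
time: 1.65
ee_pos: [0.4106, -0.0235, 0.3558]
tcp_rot: [140.9, -0.0, 89.6]
wrist_force: [-0.0, 0.5, -0.3]
opening: 0.0854
[ -5.5 -48.5 -23.7  75.8   3.3  -3.9] [ 0.4106 -0.0235  0.3558] [ 1.4086e+02 -4.0000e-02  8.9570e+01] [-0.01  0.49 -0.28] [ 6.43 -0.07 -0.2   0.31 -3.32  5.25]
```

View pics/w1.png

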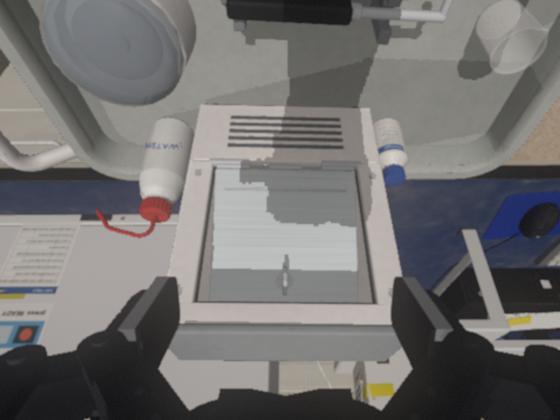

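Run:
```python
import cv2
a=cv2.imread("pics/w1.png")
cv2.imwrite("pics/w1a.png",cv2.resize(a[90:345,150:420],None,fx=2.35,fy=2.35,interpolation=cv2.INTER_CUBIC))
cv2.imwrite("pics/w1b.png",cv2.resize(a[0:60,220:470],None,fx=3,fy=3,interpolation=cv2.INTER_CUBIC))
```

```text
(no output)
```

View pics/w1a.png

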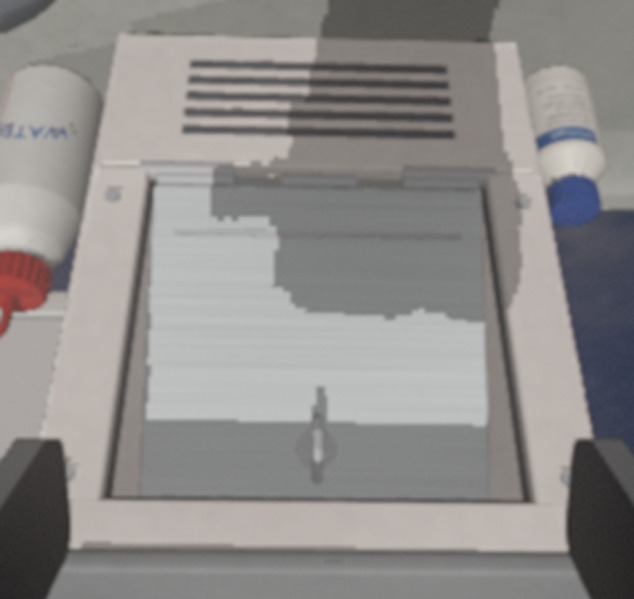

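View pics/w1b.png

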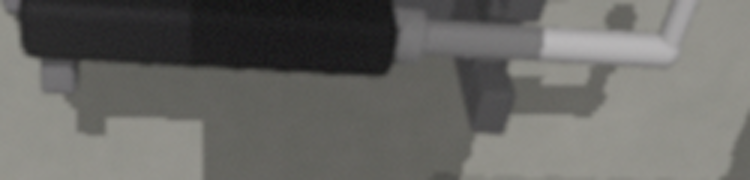

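Run:
```python
from h import *
o=bot.get_obs(); pose=(o['ee_pos'],o['tcp_rot']); print(o['time'],pose)
W=lambda u,v:(150+u/2.35,90+v/2.35)
S=lambda u,v:(140+u/1.93,110+v/1.93); D=lambda u,v:(160+u/2.5,100+v/2.5)
for z in (0,-.008,-.012):
    print(z,[onz('wrist',W(*p),z,pose)[:2].tolist() for p in [(118,33),(518,42)]],[onz('wrist',W(*p),z+.326,pose)[:2].tolist() for p in [(64,545),(570,550)]])
print('R front top', tri([ray('scene',S(420,157)),ray('side',D(195,35)),ray('wrist',W(64,545),pose)]))
print('L front top', tri([ray('scene',S(307,36)),ray('side',D(155,157)),ray('wrist',W(570,550),pose)]))
print('R bottom', tri([ray('scene',S(393,382)),ray('wrist',W(118,33),pose)]))
print('L bottom', tri([ray('side',D(182,422)),ray('wrist',W(518,42),pose)]))
print('ring', tri([ray('scene',S(383,143)),ray('wrist',W(317,452),pose)]))
```

```text
1.7 (array([ 0.41063959, -0.02203646,  0.35566325]), array([ 1.40875059e+02, -6.62070294e-02,  8.96550784e+01]))
0 [[0.6073, -0.1435], [0.6164, 0.1019]] [[0.565, -0.1127], [0.5737, 0.0691]]
-0.008 [[0.6139, -0.1458], [0.6231, 0.1042]] [[0.5909, -0.1205], [0.6003, 0.0768]]
-0.012 [[0.6172, -0.147], [0.6265, 0.1054]] [[0.6038, -0.1244], [0.6136, 0.0807]]
R front top (array([ 0.6007, -0.135 ,  0.3164]), [0.009, 0.0103, 0.0113])
L front top (array([0.6085, 0.0864, 0.3182]), [0.0082, 0.004, 0.0076])
R bottom (array([ 0.6076, -0.1425,  0.003 ]), [0.0022, 0.0022])
L bottom (array([0.6087, 0.0983, 0.0112]), [0.0014, 0.0014])
ring (array([ 0.6403, -0.0256,  0.2531]), [0.0062, 0.0062])
```

Run:
```python
from h import *
import cv2
o=bot.get_obs(); pose=(o['ee_pos'],o['tcp_rot'])
W=lambda u,v:(150+u/2.35,90+v/2.35)
S=lambda u,v:(140+u/1.93,110+v/1.93); D=lambda u,v:(160+u/2.5,100+v/2.5)
print([onz('wrist',W(*p),0.295,pose)[:2].tolist() for p in [(107,497),(533,501)]])
print('ring', [onz('wrist',W(317,452),z,pose).tolist() for z in (.235,.245,.255,.265)])
# cabinet frame guess from wrist: overlay
cl=np.array([.6125,-.0215,0]); 
R=np.array([onz('wrist',W(118,33),0,pose),onz('wrist',W(518,42),0,pose)])
yd=(R[1]-R[0])[:2]; print('yaw',np.degrees(np.arctan2(-yd[0],yd[1])),'mid',R.mean(0))
yaw=np.arctan2(-yd[0],yd[1]); xd=np.array([np.cos(yaw),np.sin(yaw),0]);yv=np.array([-np.sin(yaw),np.cos(yaw),0]);m=R.mean(0)
for n in ('scene','side','wrist'):
    im=cv2.imread({'scene':'pics/scene0.png','side':'pics/side0.png','wrist':'pics/w1.png'}[n])
    for a in (0,.111):
        for b in(-.12,.12):
            for z in (0,.326):
                u=proj(n,m+a*xd+b*yv+[0,0,z],pose); cv2.circle(im,tuple(int(round(v)) for v in u),1,(0,0,255),-1)
    for b in(-.09,.09):
        for z in (.113,.295):
            u=proj(n,m+b*yv+[0,0,z],pose); cv2.circle(im,tuple(int(round(v)) for v in u),1,(0,255,0),-1)
    c={'scene':(110,400,280,430),'side':(90,290,150,290),'wrist':(80,380,140,430)}[n]
    cv2.imwrite(f'pics/ov_{n}.png',cv2.resize(im[c[0]:c[1],c[2]:c[3]],None,fx=2,fy=2,interpolation=cv2.INTER_CUBIC))
ims=[cv2.imread(f'pics/ov_{n}.png') for n in('scene','side','wrist')]
H=max(i.shape[0] for i in ims)
out=np.hstack([cv2.copyMakeBorder(i,0,H-i.shape[0],0,0,cv2.BORDER_CONSTANT) for i in ims[:2]]); cv2.imwrite('pics/ov.png',out); print(out.shape)
```

```text
[[0.6015, -0.1092], [0.6087, 0.0672]]
ring [[0.6974, -0.0234, 0.235], [0.6739, -0.0232, 0.245], [0.6503, -0.0231, 0.255], [0.6268, -0.023, 0.265]]
yaw -2.1236870512066925 mid [ 0.61185 -0.0208   0.     ]
(600, 580, 3)
```

View pics/ov.png

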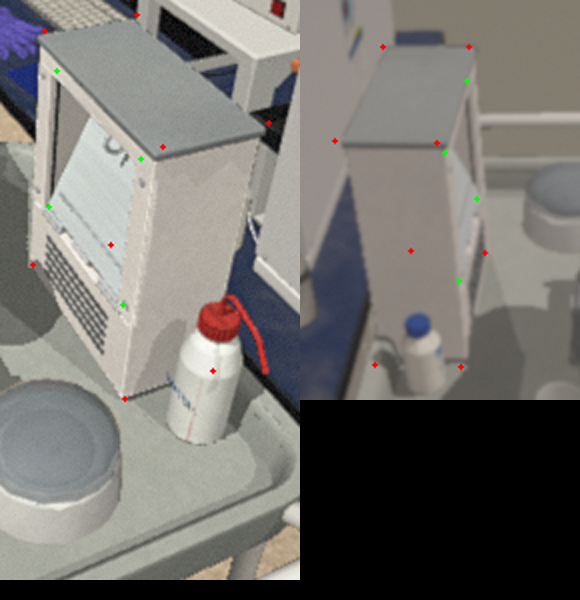

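View pics/ov_wrist.png

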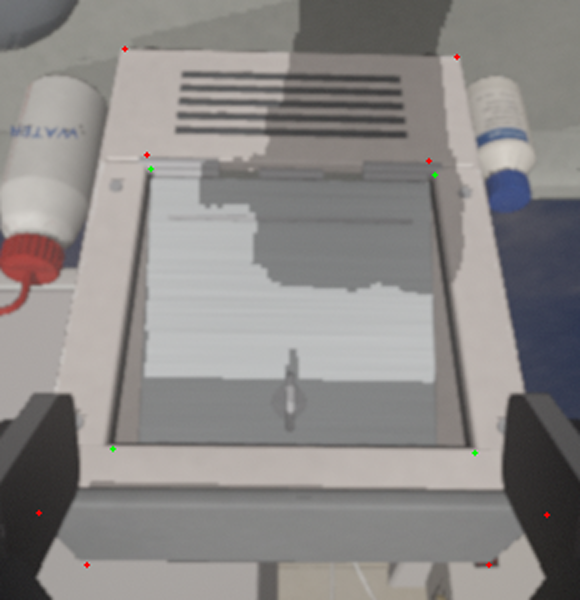

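Run:
```python
from h import *
import cv2
S=lambda u,v:(140+u/1.93,110+v/1.93); D=lambda u,v:(160+u/2.5,100+v/2.5)
a=cv2.imread('pics/scene0.png')
cv2.imwrite('pics/ringz.png',cv2.resize(a[150:230,300:380],None,fx=7,fy=7,interpolation=cv2.INTER_CUBIC))
cv2.imwrite('pics/polez.png',cv2.resize(a[220:330,205:285],None,fx=5,fy=5,interpolation=cv2.INTER_CUBIC))
a=cv2.imread('pics/side0.png')
cv2.imwrite('pics/poles.png',cv2.resize(a[200:280,270:330],None,fx=7,fy=7,interpolation=cv2.INTER_CUBIC))
print('scene ring at y=-.023:')
c,d=ray('scene',S(383,143)); print(c+d*(-.023-c[1])/d[1])
print('tops scene+side', tri([ray('scene',S(420,157)),ray('side',D(195,35))]), tri([ray('scene',S(307,36)),ray('side',D(155,157))]), tri([ray('scene',S(522,128)),ray('side',D(85,32))]))
```

```text
scene ring at y=-.023:
[ 0.64163258 -0.023       0.24383427]
tops scene+side (array([ 0.5967, -0.1507,  0.3186]), [0.0012, 0.0012]) (array([0.6088, 0.0975, 0.3206]), [0.0004, 0.0004]) (array([ 0.7093, -0.1512,  0.322 ]), [0.0025, 0.0025])
```

View pics/ringz.png

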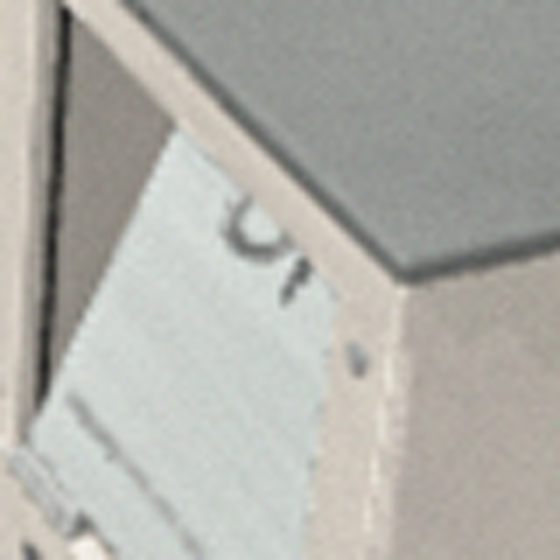

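View pics/polez.png

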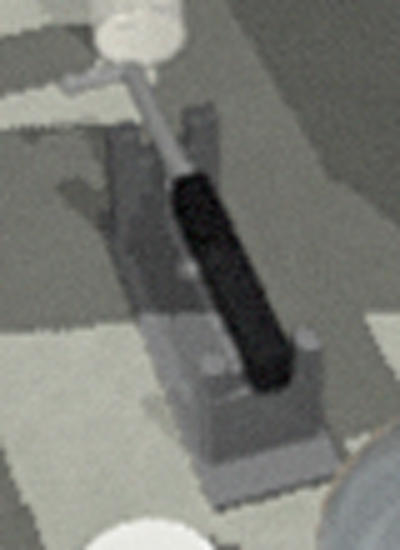

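View pics/poles.png

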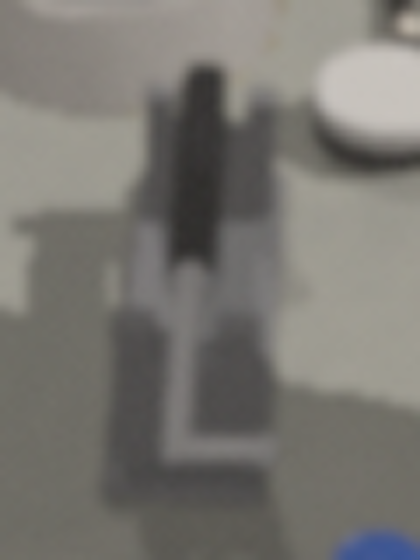

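Run:
```python
from h import *
o=bot.get_obs(); pose=(o['ee_pos'],o['tcp_rot'])
for n,a,b,c in [('corner',(230.6,234),(295.4,264.3),(441.7,17.3)),('joint',(242.6,255.6),(297.1,237.9),(351.7,13))]:
    r=[ray('scene',a),ray('side',b),ray('wrist',c,pose)]
    print(n,tri(r),tri(r[:2]),tri(r[::2]))
print('ball sc/side',tri([ray('scene',(205+68/5,220+85/5)),ray('side',(270+268/7,200+447/7))]))
c,d=ray('scene',(338.3,179.3)); print(c+d*(-.023-c[1])/d[1])
for z in(.24,.25,.26): print((c+d*(z-c[2])/d[2]).round(4))
```

```text
corner (array([0.4531, 0.1322, 0.0587]), [0.0018, 0.0008, 0.0021]) (array([0.4524, 0.1306, 0.0577]), [0.0001, 0.0001]) (array([0.4552, 0.1351, 0.0548]), [0.0015, 0.0015])
joint (array([0.4477, 0.0416, 0.0647]), [0.0016, 0.001, 0.0018]) (array([0.448 , 0.04  , 0.0647]), [0.0006, 0.0006]) (array([0.4496, 0.0441, 0.0604]), [0.0006, 0.0006])
ball sc/side (array([0.4219, 0.1303, 0.0589]), [0.0004, 0.0004])
[ 0.63998105 -0.023       0.25594522]
[ 0.6542 -0.0021  0.24  ]
[ 0.6453 -0.0152  0.25  ]
[ 0.6364 -0.0283  0.26  ]
```

```bash
python3 -c "
from h import *
print(go([.445,-.008,.17],177,0))"
```

```text
([0.014, -0.0906, 0.1657], [0.5443, 0.5179, -1.4603])
```

```bash
python3 -m creep '[[0,-0.02,0.03,0.544,0.518,-1.46,1],[0,-0.02,0.03,0.544,0.518,-1.46,1],[0,-0.02,0.03,0.544,0.518,-1.46,1],[0,-0.02,0.03,0.544,0.518,-1.46,1],[0,-0.02,0.03,0.544,0.518,-1.46,1],[0,-0.02,0.03,0.544,0.518,-1.46,1],[0,-0.06,0.06,0.544,0.518,-1.46,1],[0.014,-0.09,0.11,0.544,0.518,-1.46,1]]'
python3 -c "
from h import *
print(go([.445,-.008,.17],177,0),bot.get_obs()['q'].round(1))"
```

```text
time: 2.5
ee_pos: [0.4091, -0.0074, 0.2234]
tcp_rot: [170.4, 6.2, 154.6]
wrist_force: [1.4, -0.0, 0.0]
opening: 0.0851
([-0.0267, 0.0052, 0.0583], [0.1447, 0.14, -0.3809]) [ -5.9 -23.9 -16.6  88.1   7.  -70.5]
```

```bash
python3 -m creep '[[-0.027,0.005,0.058,0.145,0.14,-0.381,1],[-0.027,0.005,0.058,0.145,0.14,-0.381,1],[-0.027,0.005,0.058,0.145,0.14,-0.381,1],[-0.027,0.005,0.058,0.145,0.14,-0.381,1],[-0.027,0.005,0.058,0.145,0.14,-0.381,1],[-0.027,0.005,0.058,0.145,0.14,-0.381,1]]'
python3 - <<'E'
from h import *
import cv2
o=bot.get_obs();print(o['q'].round(1),o['ee_pos'].round(4),o['tcp_rot'].round(2),o['qd'].round(2))
np.save('pose2.npy',np.r_[o['ee_pos'],o['tcp_rot']])
im=optics.camera('wrist'); cv2.imwrite('pics/w2.png',im[:,:,::-1])
E
```

```text
time: 3.1
ee_pos: [0.4451, -0.0084, 0.1707]
tcp_rot: [179.8, 0.1, 176.6]
wrist_force: [-1.7, -1.3, 1.4]
opening: 0.0856
[ -1.2 -10.2 -11.3  88.9   0.2 -87.8] [ 0.4451 -0.0084  0.1707] [1.7982e+02 6.0000e-02 1.7656e+02] [-0.83 -0.53 -0.12  0.21 -0.06 -0.66]
```

View pics/w2.png

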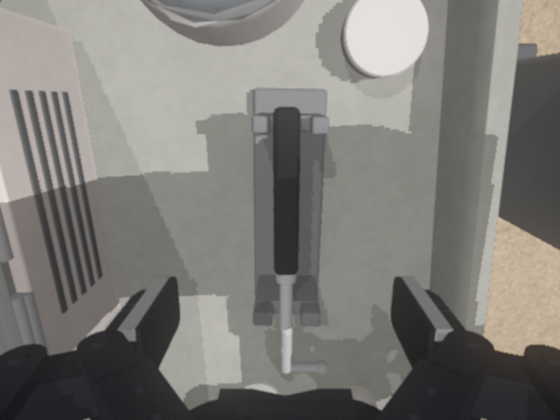

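Run:
```python
from h import *
import cv2
p=np.load('pose2.npy');pose=(p[:3],p[3:])
im=cv2.imread('pics/w2.png');m=(im.max(2)<45).astype(np.uint8)
n,l,s,c=cv2.connectedComponentsWithStats(m)
i=l[200,287]; print(s[i])
ys=range(120,265,20)
for y in ys:
    xs=np.where(l[y]==i)[0]; print(y,xs.min(),xs.max(),end='; ')
x,y,w,h,_=s[i]
a=onz('wrist',(x+w/2-.5,y),.072,pose); b=onz('wrist',(x+w/2-.5,y+h),.072,pose); print(a,b)
r1=onz('wrist',(286.5,300),.06,pose); r2=onz('wrist',(286.5,369),.06,pose); print(r1,r2)
d=r2-a;print(np.degrees(np.arctan2(d[1],d[0])))
```

```text
[     0      0    560    420 212629]
120 0 559; 140 0 559; 160 0 559; 180 0 559; 200 0 559; 220 0 559; 240 0 559; 260 0 559; [ 0.4407 -0.1393  0.072 ] [0.4612 0.1754 0.072 ]
[0.4488 0.0679 0.06  ] [0.4527 0.1338 0.06  ]
87.48404475349271
```

Run:
```python
from h import *
import cv2
p=np.load('pose2.npy');pose=(p[:3],p[3:])
im=cv2.imread('pics/w2.png');print(im[200,265:310,1])
m=(im.max(2)<52).astype(np.uint8); m[:,:230]=0;m[:,340:]=0;m[290:]=0
for y in range(100,280,12):
    xs=np.where(m[y])[0]
    if len(xs): print(y,xs.min(),xs.max(),xs.mean().round(1),end='; ')
print(im[100:116,287,1],im[264:284,287,1])
for v in (110,275): print(onz('wrist',(287,v),.072,pose))
```

```text
[105 106 105 105 105 106 105 103  86  57  42  46  45  46  48  48  45  47
  49  47  46  45  45  46  45  45  46  48  45  44  45  45  40  50  73  89
  91  89  90  90  89  91  91  89  90]
148 275 275 275.0; 160 275 298 290.0; 172 275 298 286.5; 184 275 298 286.5; 196 275 298 286.5; 208 275 298 286.5; 220 275 297 286.0; 232 275 297 286.0; 244 275 297 286.0; 256 275 297 286.0; 268 275 296 285.5; [149 148 149 149 150 146 123  86  66  64  67  67  68  68  68  69] [ 49  48  48  48  48  49  49  46  46  47  80 127 144 147 146 145 148 148
 148 146]
[ 0.4399 -0.0768  0.072 ]
[0.4468 0.04   0.072 ]
```

```bash
python3 -c "
from h import *
print(go([.445,-.0085,.041],176.9,0))"
python3 -m creep '[[0,0,0.05,0,0,-0.005,1],[0,0,0.09,0,0,-0.005,1],[0,0,0.115,0,0,-0.005,1],[0,0,0.129,0,0,-0.005,1],[0,0,0.129,0,0,-0.005,1],[0,0,0.129,0,0,-0.005,0.5],[0,0,0.129,0,0,-0.005,0.1],[0,0,0.129,0,0,-0.005,0]]' 60
```

```text
([0.0002, -0.0002, 0.1298], [0.0031, 0.0013, -0.006])
time: 3.95
ee_pos: [0.4459, -0.0086, 0.0426]
tcp_rot: [179.8, 0.1, 176.9]
wrist_force: [0.1, 0.2, 0.1]
opening: 0.0441
```

```bash
python3 -m creep '[[0,0,0,0,0,0,0],[0,0,0,0,0,0,0],[0,0,0,0,0,0,0],[0,0,0,0,0,0,0]]' 60; python3 -c "
from h import *
o=bot.get_obs();print(o['wrist_force'],o['opening'],o['torque'],o['q'].round(1))"
```

```text
time: 4.35
ee_pos: [0.4455, -0.0086, 0.0418]
tcp_rot: [179.8, 0.0, 176.9]
wrist_force: [-0.5, 0.7, 5.2]
opening: 0.017
[-0.46400889  0.68543656  5.22132305] 0.016965993009638695 [-0.02907709  0.0577643  -0.06582042] [ -1.2  -8.8 -24.3  74.5   0.2 -88.1]
```

```bash
python3 -m creep '[[0,0,-0.03,0,0,0,0],[0,0,-0.07,0,0,0,0],[0,0,-0.12,0,0,0,0],[0.01,0,-0.16,0,0,0.15,0],[0.03,-0.03,-0.19,0,0,0.3,0],[0.04,-0.05,-0.197,0,0,0.45,0],[0.04,-0.06,-0.197,0,0,0.6,0],[0.04,-0.06,-0.197,0,0,0.75,0]]' 60; python3 -c "
from h import *
print(go([.40,-.068,.238],87.5,0))"
```

```text
time: 5.15
ee_pos: [0.4018, -0.068, 0.2383]
tcp_rot: [179.9, -0.1, 133.5]
wrist_force: [0.4, 0.4, -1.9]
opening: 0.0172
([0.0013, -0.0014, 0.0003], [0.0008, -0.0022, 0.803])
```

```bash
python3 -m creep '[[0,0,0,0,0,0.15,0],[0,0,0,0,0,0.3,0],[0,0,0,0,0,0.45,0],[0,0,0,0,0,0.6,0],[0,0,0,0,0,0.75,0],[0,0,0,0,0,0.803,0],[0,0,0,0,0,0.803,0],[0,0,0,0,0,0.803,0]]' 60
python3 - <<'E'
from h import *
import cv2
o=bot.get_obs();print(o['q'].round(1),o['ee_pos'].round(4),o['tcp_rot'].round(2),o['wrist_force'].round(2),o['torque'].round(3))
np.save('pose3.npy',np.r_[o['ee_pos'],o['tcp_rot']])
out=[]
for n,c in (('scene',(130,250,270,390)),('side',(90,230,200,340)),('wrist',None)):
    im=optics.camera(n)[:,:,::-1]; cv2.imwrite(f'pics/{n}3.png',im)
    if c: cv2.imwrite(f'pics/{n}3z.png',cv2.resize(im[c[0]:c[1],c[2]:c[3]],None,fx=5 if n=='scene' else 4,fy=5 if n=='scene' else 4,interpolation=cv2.INTER_CUBIC))
E
```

```text
time: 5.95
ee_pos: [0.402, -0.0669, 0.2378]
tcp_rot: [-179.9, -0.2, 88.1]
wrist_force: [0.0, -0.1, -1.3]
opening: 0.017
[ -9.5 -14.1  -7.   97.2   0.1  -7.6] [ 0.402  -0.0669  0.2378] [-1.7993e+02 -1.5000e-01  8.8060e+01] [ 0.02 -0.13 -1.32] [-0.049 -0.02  -0.015]
```

View pics/scene3z.png

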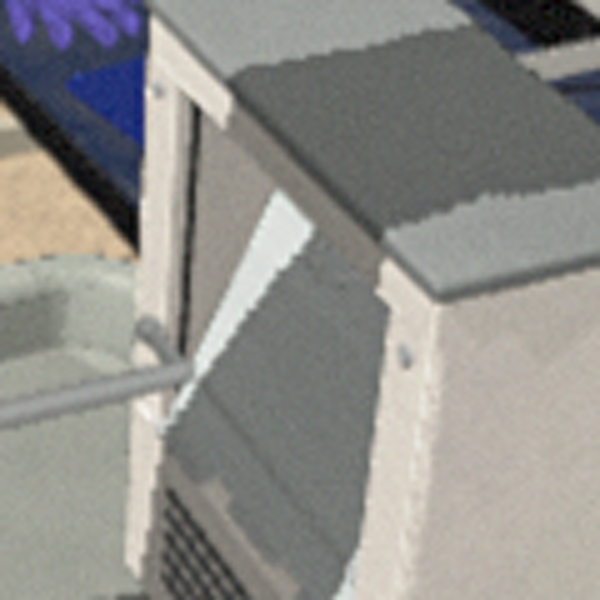

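View pics/side3z.png

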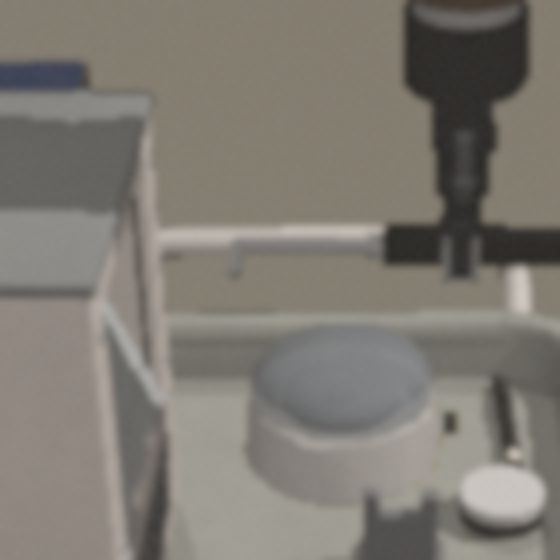

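View pics/wrist3.png

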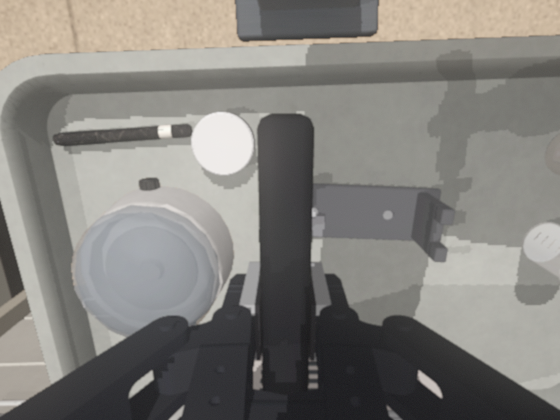

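Run:
```python
from h import *
print('corner',tri([ray('scene',(307,204)),ray('side',(257.9,150.75))]))
print('ball',tri([ray('scene',(300,196.4)),ray('side',(259,157))]))
for X in ([.542,-.0716,.256],[.543,-.0416,.256]): print(proj('scene',X),proj('side',X))
```

```text
corner (array([ 0.5437, -0.0717,  0.2548]), [0.0012, 0.0012])
ball (array([ 0.5412, -0.0436,  0.2539]), [0.0008, 0.0008])
[306.8 203.4] [259.  150.5]
[300.  194.9] [257.9 156.5]
```

Run:
```python
from h import *
import cv2
a=np.radians(-2.2);xd=np.array([np.cos(a),np.sin(a),0])
im=cv2.imread('pics/scene0.png')[160:205,315:365]; im=cv2.resize(im,None,fx=11,fy=11,interpolation=cv2.INTER_CUBIC)
C=np.array([.643,-.023,.257]); t=np.linspace(0,2*np.pi,60)
for r in (.0115,.0165):
    for k in t:
        u=(proj('scene',C+r*(np.cos(k)*xd+np.sin(k)*np.array([0,0,1])))-[315,160]+.5)*11
        cv2.circle(im,tuple(int(v) for v in u),1,(0,0,255),-1)
w=cv2.imread('pics/w1.png')[250:310,260:310]; w=cv2.resize(w,None,fx=8,fy=8,interpolation=cv2.INTER_CUBIC)
w=cv2.copyMakeBorder(w,0,max(0,im.shape[0]-w.shape[0]),0,0,cv2.BORDER_CONSTANT)[:im.shape[0]]
cv2.imwrite('pics/rc.png',im); cv2.imwrite('pics/rw.png',w)
```

```text
(no output)
```

View pics/rc.png

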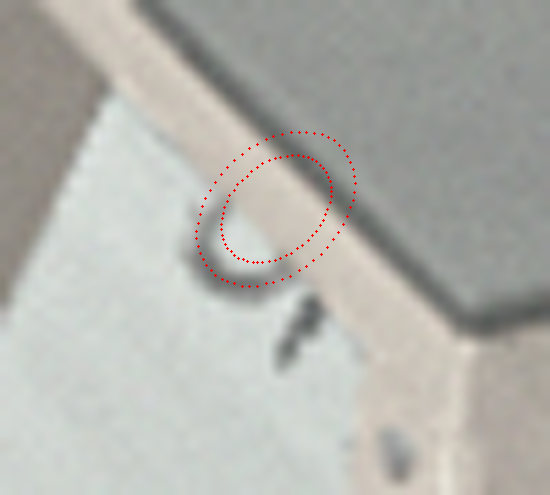

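View pics/rw.png

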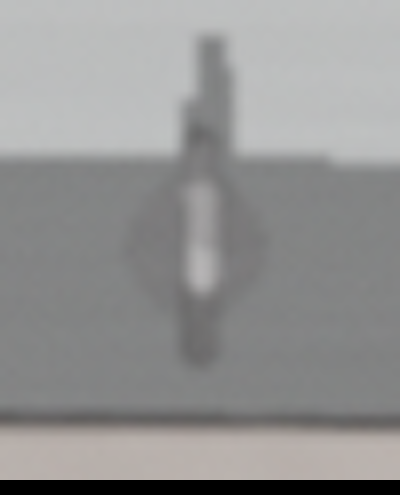

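```bash
python3 -m creep '[[0,0.03,-0.001,0,0,0,0],[0,0.06,-0.001,0,0,0,0],[0,0.085,-0.001,0,0,0,0],[0,0.0985,-0.001,0,0,0,0],[0,0.0985,-0.001,0,0,0,0],[0,0.0985,-0.001,0,0,0,0]]' 60
python3 - <<'E'
from h import *
import cv2
o=bot.get_obs();print(o['q'].round(1),o['ee_pos'].round(4),o['tcp_rot'].round(2),o['wrist_force'].round(2),o['torque'].round(3))
im=optics.camera('scene')[:,:,::-1]; cv2.imwrite('pics/scene4.png',im)
cv2.imwrite('pics/scene4z.png',cv2.resize(im[140:220,290:380],None,fx=7,fy=7,interpolation=cv2.INTER_CUBIC))
E
```

```text
time: 6.7
ee_pos: [0.5001, -0.0703, 0.2387]
tcp_rot: [-179.9, -0.2, 88.0]
wrist_force: [-1.2, 0.8, -1.4]
opening: 0.0173
[-8.1 -0.9  4.9 95.9  0.1 -6.1] [ 0.5001 -0.0703  0.2387] [-1.799e+02 -1.600e-01  8.798e+01] [-1.21  0.84 -1.42] [ 0.015 -0.01  -0.004]
```

View pics/scene4z.png

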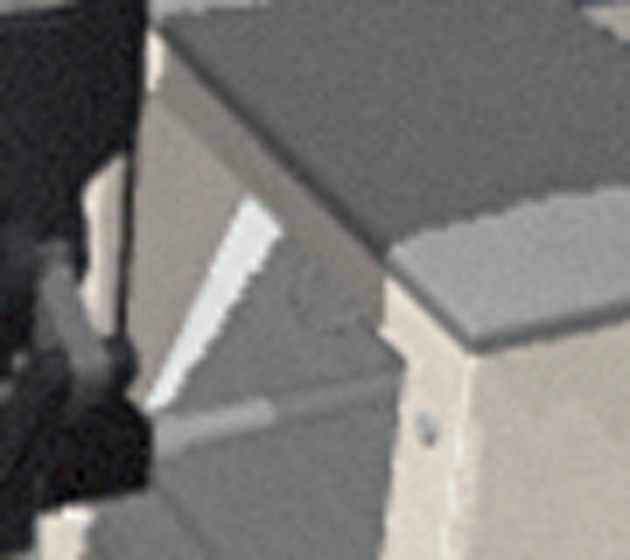

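```bash
python3 -m creep '[[0.006,0.001,0,0,0,0,0],[0.012,0.001,0,0,0,0,0],[0.016,0.001,0,0,0,0,0],[0.019,0.001,0,0,0,0,0],[0.022,0.001,0,0,0,0,0]]' 60
python3 - <<'E'
from h import *
import cv2
o=bot.get_obs();print(o['ee_pos'].round(4),o['wrist_force'].round(2),o['torque'].round(3))
im=optics.camera('scene')[:,:,::-1]
cv2.imwrite('pics/scene5z.png',cv2.resize(im[140:220,290:380],None,fx=7,fy=7,interpolation=cv2.INTER_CUBIC))
E
```

```text
time: 7.25
ee_pos: [0.5022, -0.048, 0.2392]
tcp_rot: [-180.0, -0.1, 88.0]
wrist_force: [-0.6, -0.2, -0.8]
opening: 0.0174
[ 0.5022 -0.048   0.2392] [-0.62 -0.22 -0.82] [ 0.002 -0.013 -0.019]
```

View pics/scene5z.png

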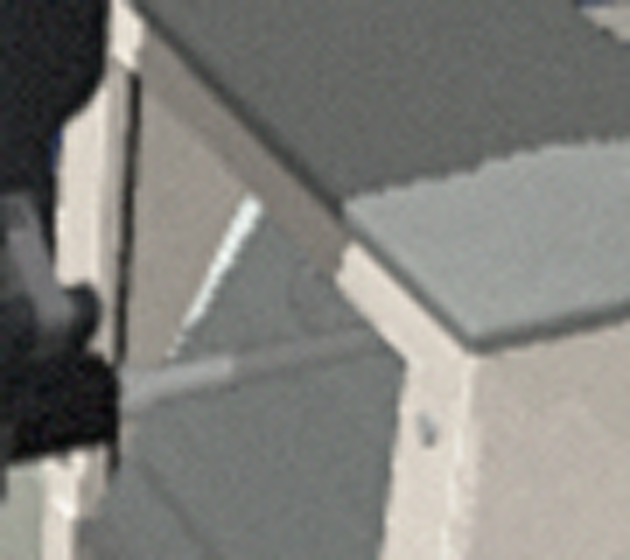

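```bash
python3 -m creep '[[0.004,0,0,0,0,0,0],[0.008,0,0,0,0,0,0],[0.012,0,0,0,0,0,0],[0.014,0,0,0,0,0,0],[0.014,0,0,0,0,0,0]]' 60
python3 - <<'E'
from h import *
import cv2
o=bot.get_obs();print(o['ee_pos'].round(4),o['wrist_force'].round(2),o['torque'].round(3))
im=optics.camera('scene')[:,:,::-1]
cv2.imwrite('pics/scene6z.png',cv2.resize(im[140:220,290:380],None,fx=7,fy=7,interpolation=cv2.INTER_CUBIC))
E
```

```text
time: 7.8
ee_pos: [0.5028, -0.0342, 0.2391]
tcp_rot: [-180.0, -0.2, 88.0]
wrist_force: [-0.2, 0.4, -2.2]
opening: 0.0173
[ 0.5028 -0.0342  0.2391] [-0.2   0.42 -2.16] [-0.013  0.043 -0.016]
```

View pics/scene6z.png

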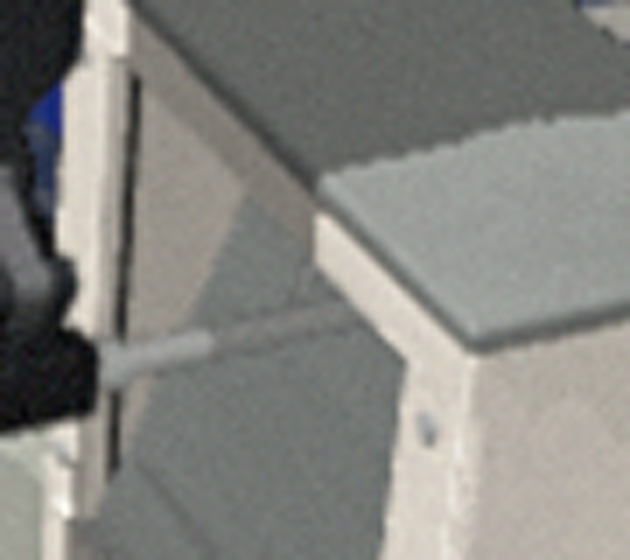

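```bash
python3 -m creep '[[0,-0.004,-0.001,0,0,0,0],[0,-0.008,-0.002,0,0,0,0],[0,-0.012,-0.002,0,0,0,0],[0,-0.016,-0.002,0,0,0,0]]' 60
python3 - <<'E'
from h import *
o=bot.get_obs();print(o['ee_pos'].round(4),o['wrist_force'].round(2),o['torque'].round(3))
E
```

```text
time: 8.25
ee_pos: [0.4868, -0.034, 0.2414]
tcp_rot: [180.0, -0.2, 87.9]
wrist_force: [2.4, 0.4, 0.5]
opening: 0.0169
[ 0.4868 -0.034   0.2414] [2.39 0.39 0.47] [ 0.002 -0.68  -0.057]
```

```bash
python3 -m creep '[[0,-0.006,0,0,0,0,0],[0,-0.012,0,0,0,0,0],[0,-0.018,0,0,0,0,0],[0,-0.024,0,0,0,0,0],[0,-0.028,0,0,0,0,0],[0,-0.03,0,0,0,0,0]]' 60
python3 - <<'E'
from h import *
import cv2
o=bot.get_obs();print(o['ee_pos'].round(4),o['wrist_force'].round(2),o['torque'].round(3))
im=optics.camera('scene')[:,:,::-1]
cv2.imwrite('pics/scene7z.png',cv2.resize(im[140:230,280:380],None,fx=6,fy=6,interpolation=cv2.INTER_CUBIC))
E
```

```text
time: 8.85
ee_pos: [0.4563, -0.0328, 0.2411]
tcp_rot: [-179.9, -0.2, 88.0]
wrist_force: [2.6, -0.9, -1.7]
opening: 0.017
[ 0.4563 -0.0328  0.2411] [ 2.58 -0.91 -1.75] [-0.041 -0.42   0.025]
```

View pics/scene7z.png

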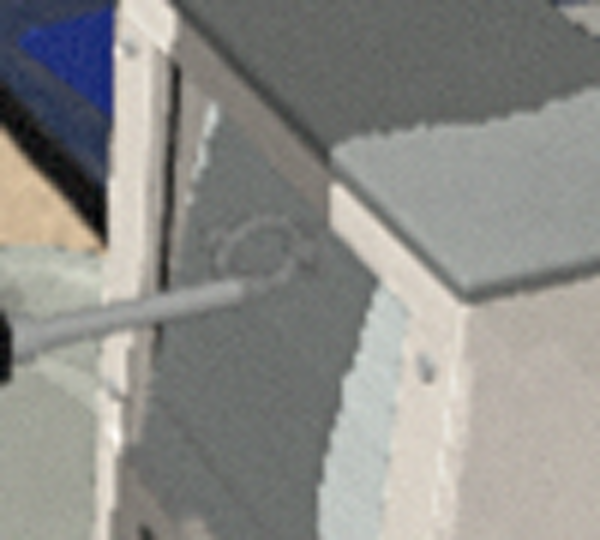

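```bash
for i in 1; do python3 -m creep '[[0,-0.002,0,0,0,0,0],[0,-0.004,0,0,0,0,0],[0,-0.005,0,0,0,0,0]]' 60|sed -n '2p;4p'; python3 -m creep '[[0,-0.0010,0,0,0,0,0],[0,-0.0010,0,0,0,0,0]]' 60|sed -n '2p;4p';  done; python3 -m creep '[[0,-0.0010,0,0,0,0,0],[0,-0.0010,0,0,0,0,0]]' 60|sed -n '2p;4p'
```

```text
ee_pos: [0.4517, -0.0326, 0.2409]
wrist_force: [1.5, 0.5, -2.1]
ee_pos: [0.4507, -0.0326, 0.2411]
wrist_force: [1.1, -0.3, -1.1]
ee_pos: [0.4498, -0.0326, 0.2411]
wrist_force: [1.3, -0.0, -1.3]
```

```bash
python3 -m creep '[[0,-0.0010,0,0,0,0,0],[0,-0.0010,0,0,0,0,0]]' 60|sed -n '2p;4p'
```

```text
ee_pos: [0.4488, -0.0325, 0.2412]
wrist_force: [1.3, 1.1, -1.0]
```

```bash
python3 -m creep '[[0,-0.0010,0,0,0,0,0],[0,-0.0020,0,0,0,0,0]]' 60|sed -n '2p;4p'
```

```text
ee_pos: [0.4468, -0.0324, 0.2411]
wrist_force: [3.1, -0.8, -2.0]
```

```bash
python3 -m creep '[[0,-0.0010,0,0,0,0,0],[0,-0.0010,0,0,0,0,0]]' 60|sed -n '2p;4p'
```

```text
ee_pos: [0.4457, -0.0324, 0.2412]
wrist_force: [1.1, -0.7, -1.6]
```

```bash
python3 -m creep '[[0,-0.0010,0,0,0,0,0],[0,-0.0010,0,0,0,0,0]]' 60|sed -n '2p;4p'
```

```text
ee_pos: [0.4447, -0.0324, 0.2411]
wrist_force: [1.6, -0.6, -1.6]
```

```bash
python3 -m creep '[[0,-0.0010,0,0,0,0,0],[0,-0.0010,0,0,0,0,0]]' 60|sed -n '2p;4p'
```

```text
ee_pos: [0.4437, -0.0323, 0.2411]
wrist_force: [1.5, 0.7, -2.4]
```

```bash
python3 -m creep '[[0,-0.0010,0,0,0,0,0],[0,-0.0010,0,0,0,0,0]]' 60|sed -n '2p;4p'
```

```text
ee_pos: [0.4427, -0.0323, 0.2412]
wrist_force: [2.1, 0.1, -1.7]
```

```bash
python3 -m creep '[[0,-0.0010,0,0,0,0,0],[0,-0.0010,0,0,0,0,0]]' 60|sed -n '2p;4p'
python3 - <<'E'
from h import *
import cv2
im=optics.camera('scene')[:,:,::-1]
cv2.imwrite('pics/scene8z.png',cv2.resize(im[140:230,270:380],None,fx=6,fy=6,interpolation=cv2.INTER_CUBIC))
E
```

```text
ee_pos: [0.4417, -0.0323, 0.2412]
wrist_force: [2.0, 0.2, -1.4]
```

View pics/scene8z.png

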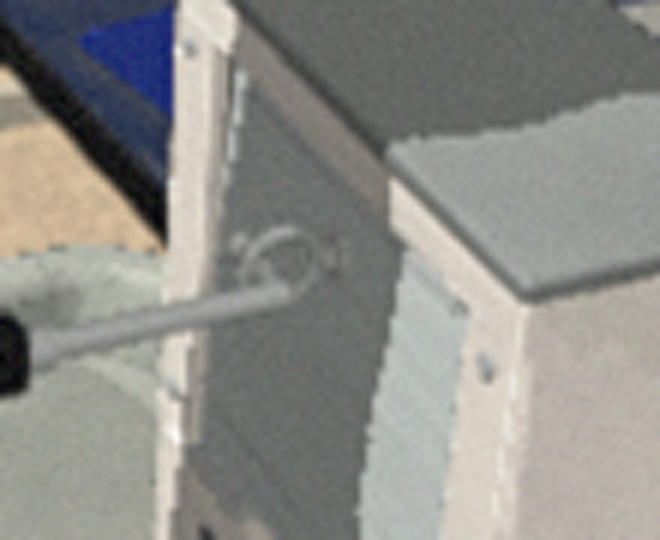

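```bash
python3 -m creep '[[0,-0.0010,0,0,0,0,0],[0,-0.0010,0,0,0,0,0]]' 60|sed -n '2p;4p'
```

```text
ee_pos: [0.4407, -0.0322, 0.2411]
wrist_force: [1.8, -0.4, -1.8]
```

```bash
python3 -m creep '[[0,-0.0010,0,0,0,0,0],[0,-0.0010,0,0,0,0,0]]' 60|sed -n '2p;4p'
```

```text
ee_pos: [0.4397, -0.0322, 0.2411]
wrist_force: [1.8, 0.0, -2.0]
```

```bash
python3 -m creep '[[0,-0.0010,0,0,0,0,0],[0,-0.0010,0,0,0,0,0]]' 60|sed -n '2p;4p'
```

```text
ee_pos: [0.4387, -0.0322, 0.2411]
wrist_force: [1.9, 0.1, -2.9]
```

```bash
python3 -m creep '[[0,-0.0010,0,0,0,0,0],[0,-0.0010,0,0,0,0,0]]' 60|sed -n '2p;4p'
```

```text
ee_pos: [0.4377, -0.0321, 0.2411]
wrist_force: [2.4, -0.4, -2.4]
```

```bash
python3 -m creep '[[0,-0.0010,0.001,0,0,0,0],[0,-0.0010,0.001,0,0,0,0]]' 60|sed -n '2p;4p'
```

```text
ee_pos: [0.4368, -0.0321, 0.2402]
wrist_force: [1.6, 0.3, -1.0]
```

```bash
python3 -m creep '[[0,-0.0010,0,0,0,0,0],[0,-0.0010,0,0,0,0,0]]' 60|sed -n '2p;4p'
```

```text
ee_pos: [0.4357, -0.0321, 0.2402]
wrist_force: [1.6, -0.7, -0.9]
```

```bash
python3 -m creep '[[0,-0.0010,0,0,0,0,0],[0,-0.0010,0,0,0,0,0]]' 60|sed -n '2p;4p'
```

```text
ee_pos: [0.4347, -0.032, 0.2401]
wrist_force: [1.2, -0.9, -1.2]
```

```bash
python3 -m creep '[[0,-0.0010,0,0,0,0,0],[0,-0.0010,0,0,0,0,0]]' 60|sed -n '2p;4p'
```

```text
ee_pos: [0.4337, -0.032, 0.2401]
wrist_force: [2.9, 0.1, -1.4]
```

```bash
python3 -m creep '[[0,-0.0010,0,0,0,0,0],[0,-0.0010,0,0,0,0,0]]' 60|sed -n '2p;4p'
```

```text
ee_pos: [0.4327, -0.0319, 0.2401]
wrist_force: [2.3, -0.0, -2.5]
```

```bash
python3 -m creep '[[0,-0.0010,0,0,0,0,0],[0,-0.0010,0,0,0,0,0]]' 60|sed -n '2p;4p'
```

```text
ee_pos: [0.4317, -0.0319, 0.2401]
wrist_force: [2.5, 0.4, -3.5]
```

```bash
python3 -m creep '[[0,-0.0010,0,0,0,0,0],[0,-0.0010,0,0,0,0,0]]' 60|sed -n '2p;4p'
python3 - <<'E'
from h import *
import cv2
im=optics.camera('scene')[:,:,::-1]
cv2.imwrite('pics/scene9z.png',cv2.resize(im[140:230,270:380],None,fx=6,fy=6,interpolation=cv2.INTER_CUBIC))
E
```

```text
ee_pos: [0.4309, -0.0319, 0.2401]
wrist_force: [3.7, -0.3, -4.2]
```

View pics/scene9z.png

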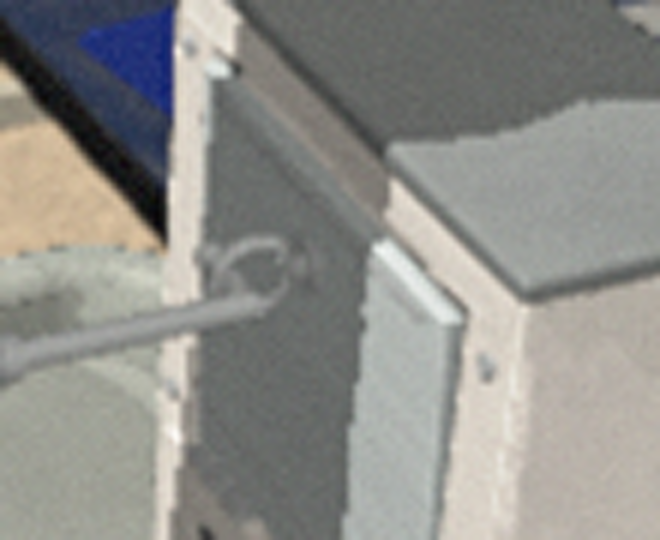

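```bash
python3 -m creep '[[0,0,0.001,0,0,0,0],[0,0,0.002,0,0,0,0],[0,0,0.002,0,0,0,0]]' 60|sed -n '2p;4p'
```

```text
ee_pos: [0.431, -0.0319, 0.2384]
wrist_force: [2.9, -0.2, 0.6]
```

```bash
python3 -m creep '[[0,-0.0010,0,0,0,0,0],[0,-0.0010,0,0,0,0,0]]' 60|sed -n '2p;4p'
```

```text
ee_pos: [0.4299, -0.0318, 0.2383]
wrist_force: [3.0, -0.2, -0.1]
```

```bash
python3 -m creep '[[0,-0.0005,0,0,0,0,0],[0,-0.0005,0,0,0,0,0]]' 60|sed -n '2p;4p'
```

```text
ee_pos: [0.4294, -0.0318, 0.2382]
wrist_force: [4.6, 0.4, -0.5]
```

```bash
python3 -m creep '[[0,-0.0005,0,0,0,0,0],[0,-0.0005,0,0,0,0,0]]' 60|sed -n '2p;4p'
```

```text
ee_pos: [0.429, -0.0318, 0.2382]
wrist_force: [5.3, -0.4, -0.7]
```

```bash
python3 -m creep '[[0,-0.0005,0,0,0,0,0],[0,-0.0005,0,0,0,0,0]]' 60|sed -n '2p;4p'
```

```text
ee_pos: [0.4286, -0.0318, 0.2381]
wrist_force: [5.3, -0.3, -1.6]
```

```bash
python3 -m creep '[[0,-0.0005,0,0,0,0,0],[0,-0.0005,0,0,0,0,0]]' 60|sed -n '2p;4p'
```

```text
ee_pos: [0.4282, -0.0318, 0.2381]
wrist_force: [6.9, -0.3, -0.9]
```

```bash
python3 -m creep '[[0,-0.0005,0,0,0,0,0],[0,-0.0005,0,0,0,0,0]]' 60|sed -n '2p;4p'
```

```text
ee_pos: [0.4278, -0.0318, 0.2381]
wrist_force: [7.3, -0.2, -1.0]
```

```bash
python3 -m creep '[[0,-0.0005,0,0,0,0,0],[0,-0.0005,0,0,0,0,0]]' 60|sed -n '2p;4p'
```

```text
ee_pos: [0.4274, -0.0317, 0.2381]
wrist_force: [8.9, 0.5, -1.4]
```

```bash
python3 -m creep '[[0,-0.0005,0,0,0,0,0],[0,-0.0005,0,0,0,0,0]]' 60|sed -n '2p;4p'
```

```text
ee_pos: [0.4269, -0.0317, 0.238]
wrist_force: [8.9, 0.7, -2.0]
```

```bash
python3 -m creep '[[0,0,0,0,0,0,0]]' 60|sed -n '2p;4p'
```

```text
ee_pos: [0.427, -0.0318, 0.238]
wrist_force: [8.9, -1.0, -2.2]
```

```bash
python3 -m creep '[[0,-0.0005,-0.0003,0,0,0,0],[0,-0.0005,-0.0003,0,0,0,0]]' 60|sed -n '2p;4p'
```

```text
ee_pos: [0.4266, -0.0317, 0.2383]
wrist_force: [10.0, 0.1, -3.4]
```

```bash
python3 -m creep '[[0,-0.0005,0,0,0,0,0],[0,-0.0005,0,0,0,0,0]]' 60|sed -n '2p;4p'
python3 - <<'E'
from h import *
import cv2
im=optics.camera('scene')[:,:,::-1]
cv2.imwrite('pics/scene10z.png',cv2.resize(im[130:230,230:380],None,fx=5,fy=5,interpolation=cv2.INTER_CUBIC))
E
```

```text
ee_pos: [0.4262, -0.0317, 0.2382]
wrist_force: [10.6, -0.1, -3.8]
```

View pics/scene10z.png

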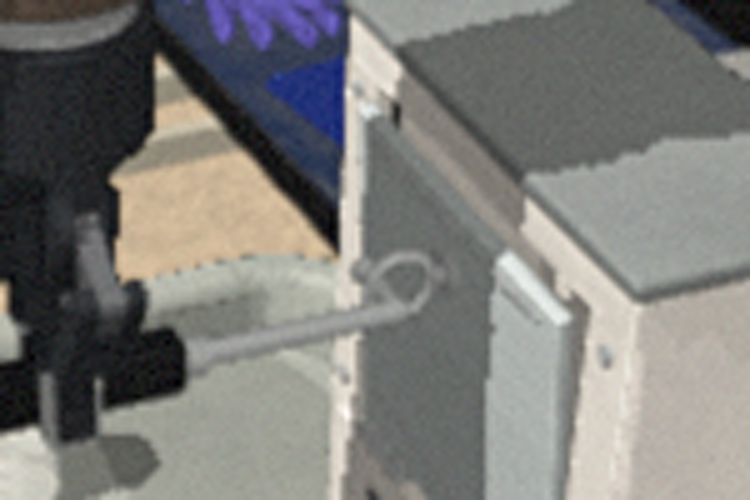

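```bash
python3 -m creep '[[0,-0.0003,0.0008,0,0,0,0],[0,-0.0005,0.001,0,0,0,0],[0,-0.0005,0.001,0,0,0,0]]' 60|sed -n '2p;4p'
```

```text
ee_pos: [0.4259, -0.0317, 0.2375]
wrist_force: [10.5, -0.2, -2.4]
```

```bash
python3 -m creep '[[0,0,0,0,0,0,0]]' 60|sed -n '1,2p;4p'
```

```text
time: 16.15
ee_pos: [0.4259, -0.0317, 0.2375]
wrist_force: [10.7, -0.4, -3.3]
```

```bash
python3 -m creep '[[0,-0.0005,0.0003,0,0,0,0],[0,-0.0005,0.0005,0,0,0,0]]' 60|sed -n '1,2p;4p'
```

```text
time: 16.35
ee_pos: [0.4255, -0.0317, 0.2371]
wrist_force: [11.6, -0.2, -0.4]
```

```bash
python3 -m creep '[[0,-0.0003,0,0,0,0,0],[0,-0.0003,0,0,0,0,0]]' 60|sed -n '1,2p;4p'
```

```text
time: 16.55
ee_pos: [0.4253, -0.0317, 0.2371]
wrist_force: [12.0, 0.4, -1.2]
```

```bash
python3 -m creep '[[0,0,0,0,0,0,0],[0,0,0,0,0,0,0],[0,0,0,0,0,0,0],[0,0,0,0,0,0,0],[0,0,0,0,0,0,0]]' 60|sed -n '1,2p;4p'
```

```text
time: 17.05
ee_pos: [0.4253, -0.0317, 0.2371]
wrist_force: [11.6, -0.0, -2.8]
```

```bash
python3 -m creep '[[0,0,0,0,0,0,0],[0,0,0,0,0,0,0],[0,0,0,0,0,0,0],[0,0,0,0,0,0,0],[0,0,0,0,0,0,0],[0,0,0,0,0,0,0],[0,0,0,0,0,0,0],[0,0,0,0,0,0,0]]' 60|sed -n '1,2p;4p'
```

```text
time: 17.85
ee_pos: [0.4253, -0.0317, 0.2371]
wrist_force: [12.1, -0.6, -1.2]
```

```bash
python3 -m creep '[[0,0.0015,0,0,0,0,0],[0,0.003,0,0,0,0,0],[0,0.0045,0,0,0,0,0],[0,0.006,0,0,0,0,0],[0,0.0075,0,0,0,0,0],[0,0.009,0,0,0,0,0],[0,0.009,0,0,0,0,0]]' 60|sed -n '1,2p;4p'
python3 - <<'E'
from h import *
import cv2
o=bot.get_obs();print(o['wrist_force'].round(2),o['torque'].round(3))
for n,c in (('scene',(130,230,230,380)),('side',(100,200,180,330))):
    im=optics.camera(n)[:,:,::-1]
    cv2.imwrite(f'pics/{n}11z.png',cv2.resize(im[c[0]:c[1],c[2]:c[3]],None,fx=5,fy=5,interpolation=cv2.INTER_CUBIC))
E
```

```text
time: 18.55
ee_pos: [0.4329, -0.0319, 0.2366]
wrist_force: [-0.8, 0.2, -1.3]
[-0.79  0.18 -1.28] [0.045 0.01  0.002]
```

View pics/scene11z.png

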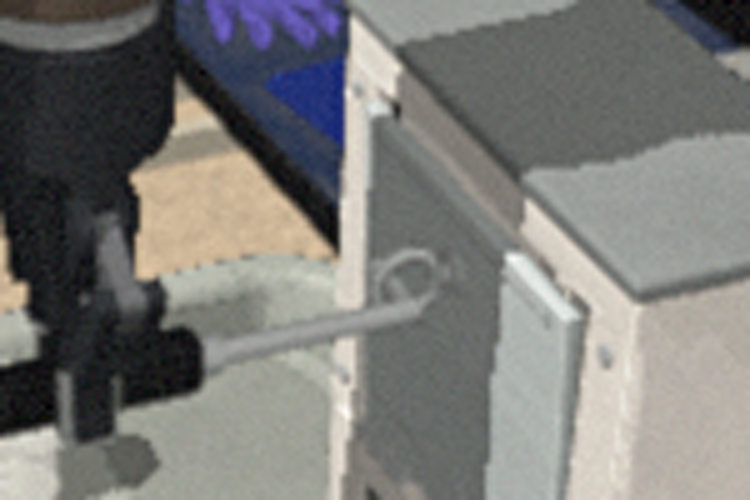

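View pics/side11z.png

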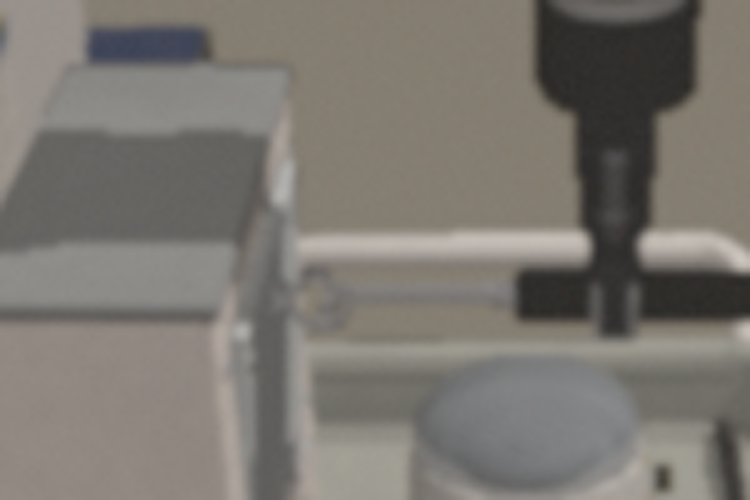

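Run:
```python
import cv2
a=cv2.imread('pics/side11z.png')[230:360,250:400]; cv2.imwrite('pics/a.png',cv2.resize(a,None,fx=4,fy=4,interpolation=cv2.INTER_CUBIC))
a=cv2.imread('pics/scene11z.png')[220:350,340:490]; cv2.imwrite('pics/b.png',cv2.resize(a,None,fx=4,fy=4,interpolation=cv2.INTER_CUBIC))
```

```text
(no output)
```

View pics/a.png

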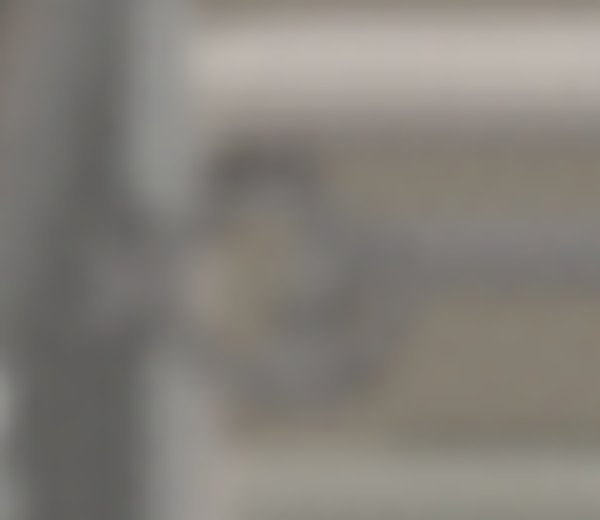

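View pics/b.png

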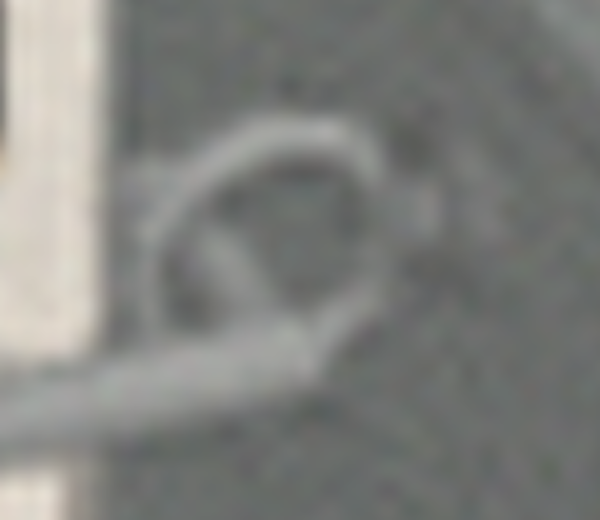

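```bash
python3 -m creep '[[0,0.001,-0.001,0,0,0,0],[0,0.002,-0.002,0,0,0,0],[0,0.003,-0.002,0,0,0,0],[0,0.003,-0.002,0,0,0,0]]' 60|sed -n '1,2p;4p'
python3 - <<'E'
from h import *
import cv2
o=bot.get_obs();print(o['wrist_force'].round(2),o['torque'].round(3))
for n,c,f in (('scene',(165,205,290,340),12),('side',(145,175,225,260),16)):
    im=optics.camera(n)[:,:,::-1]
    cv2.imwrite(f'pics/{n}12z.png',cv2.resize(im[c[0]:c[1],c[2]:c[3]],None,fx=f,fy=f,interpolation=cv2.INTER_CUBIC))
E
```

```text
time: 19.05
ee_pos: [0.4361, -0.0321, 0.2389]
wrist_force: [0.6, -0.1, -1.5]
[ 0.56 -0.15 -1.54] [ 0.006  0.022 -0.002]
```

View pics/scene12z.png

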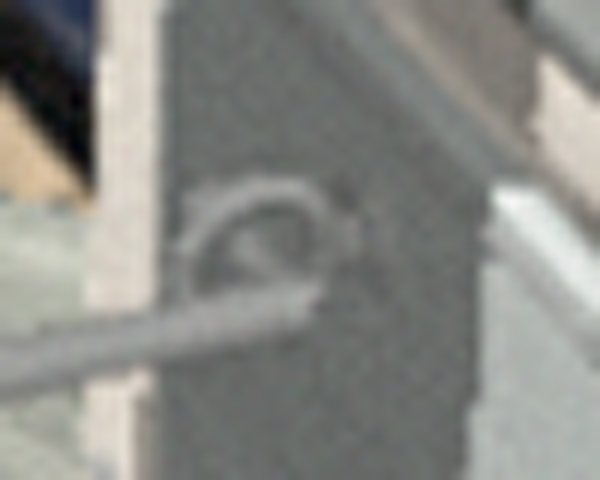

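View pics/side12z.png

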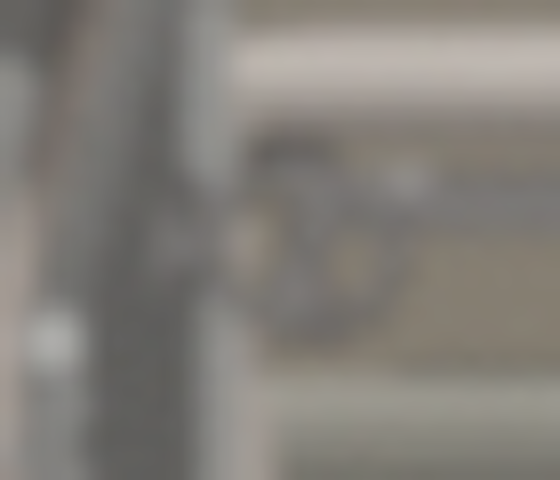

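```bash
python3 -m creep '[[-0.004,0,0,0,0,0,0],[-0.008,0,0,0,0,0,0],[-0.012,0,0,0,0,0,0],[-0.016,0,0,0,0,0,0]]' 60|sed -n '1,2p;4p'
```

```text
time: 19.55
ee_pos: [0.4354, -0.0485, 0.2389]
wrist_force: [-0.4, -0.5, -0.1]
```

```bash
python3 -m creep '[[-0.004,0,0,0,0,0,0],[-0.008,0,0,0,0,0,0],[-0.014,0,0,0,0,0,0],[-0.02,0,0,0,0,0,0],[-0.024,0,0,0,0,0,0],[-0.024,0,0,0,0,0,0]]' 60|sed -n '1,2p;4p'
python3 - <<'E'
from h import *
import cv2
o=bot.get_obs();print(o['wrist_force'].round(2),o['torque'].round(3))
for n,c,f in (('scene',(130,230,230,380),5),):
    im=optics.camera(n)[:,:,::-1]
    cv2.imwrite(f'pics/{n}13z.png',cv2.resize(im[c[0]:c[1],c[2]:c[3]],None,fx=f,fy=f,interpolation=cv2.INTER_CUBIC))
E
```

```text
time: 20.15
ee_pos: [0.4346, -0.0726, 0.2388]
wrist_force: [-0.3, -0.2, -1.5]
[-0.26 -0.17 -1.52] [-0.011 -0.016  0.033]
```

View pics/scene13z.png

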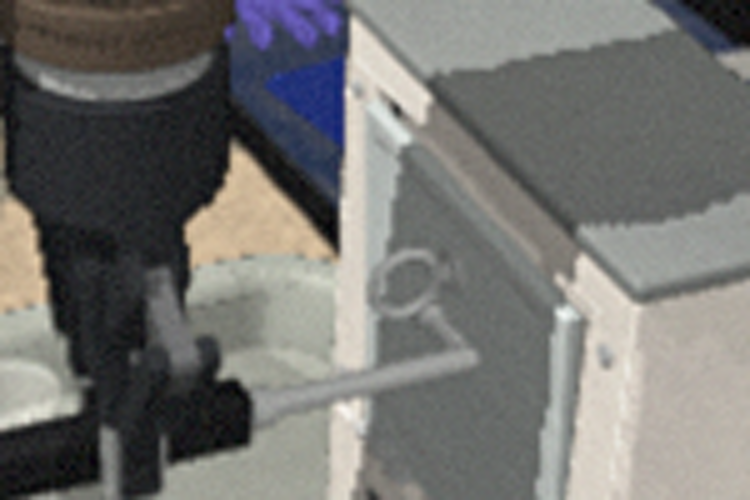

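```bash
python3 -c "
from h import *
print(go([.402,-.0669,.2378],88.06,0))"
```

```text
([0.0042, -0.0327, 0.001], [-0.0008, -0.0027, -0.0025])
```

```bash
python3 -m creep '[[-0.003,-0.012,0,0,0,0,0],[-0.003,-0.025,0,0,0,0,0],[0.003,-0.033,0.001,0,0,0,0],[0.007,-0.0325,0.001,0,0,0,0],[0.007,-0.0325,0.001,0,0,0,0]]' 60
python3 - <<'E'
from h import *
import cv2
o=bot.get_obs();print(o['q'].round(1),o['ee_pos'].round(4),o['tcp_rot'].round(2),o['wrist_force'].round(2),o['torque'].round(3))
for n,c in (('scene',(130,250,270,390)),('side',(90,230,200,340)),('wrist',None)):
    im=optics.camera(n)[:,:,::-1]; cv2.imwrite(f'pics/{n}14.png',im)
    if c: cv2.imwrite(f'pics/{n}14z.png',cv2.resize(im[c[0]:c[1],c[2]:c[3]],None,fx=5 if n=='scene' else 4,fy=5 if n=='scene' else 4,interpolation=cv2.INTER_CUBIC))
a=cv2.imread('pics/wrist3.png')[100:300,230:340];b=cv2.imread('pics/wrist14.png')[100:300,230:340]
cv2.imwrite('pics/wc.png',cv2.resize(np.hstack([a,b]),None,fx=2.9,fy=2.9))
E
```

```text
time: 20.7
ee_pos: [0.4024, -0.0633, 0.238]
tcp_rot: [180.0, -0.2, 88.0]
wrist_force: [-0.6, -0.4, -0.8]
opening: 0.0169
[ -9.  -14.2  -7.1  97.1   0.2  -7. ] [ 0.4024 -0.0633  0.238 ] [ 1.7999e+02 -1.5000e-01  8.8000e+01] [-0.65 -0.42 -0.83] [ 0.01  -0.036 -0.026]
```

View pics/scene14z.png

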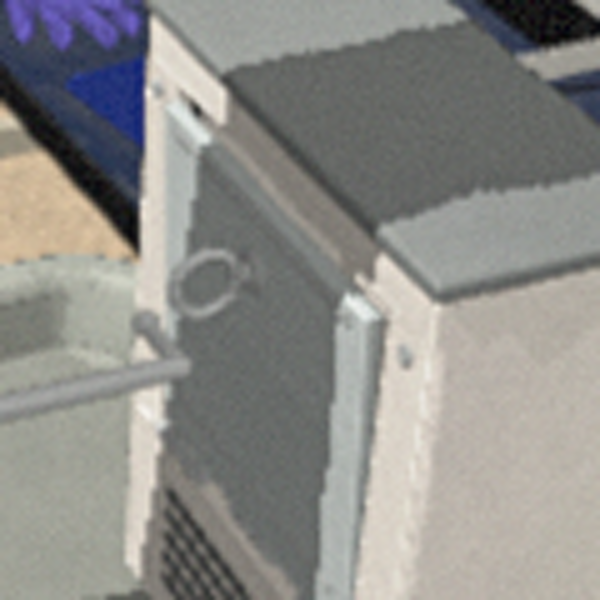

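View pics/side14z.png

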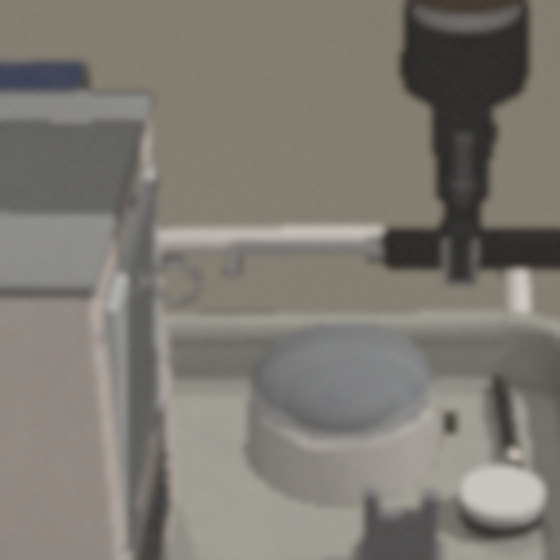

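View pics/wc.png

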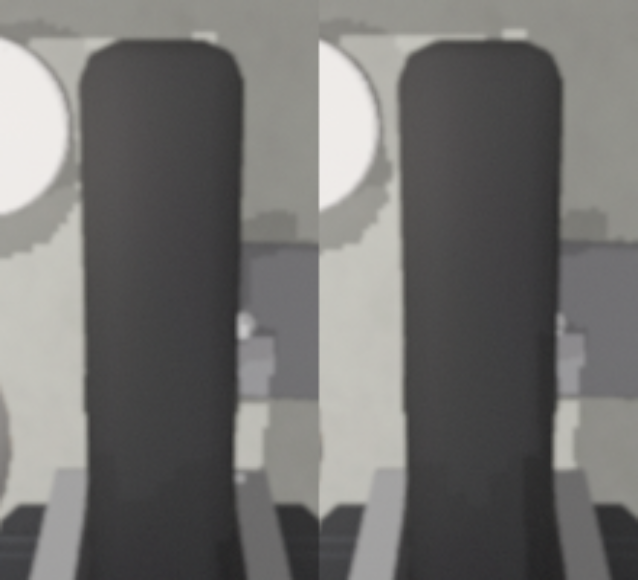

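```bash
python3 -m creep '[[0,0,0,0,0,-0.15,0],[0,0,0,0,0,-0.3,0],[0,0,0,0,0,-0.45,0],[0,0,0,0,0,-0.6,0],[0.02,0.015,0,0,0,-0.75,0],[0.04,0.03,0,0,0,-0.9,0],[0.053,0.041,0,0,0,-1.05,0],[0.053,0.041,0,0,0,-1.2,0]]' 60; python3 -c "
from h import *
print(go([.4455,-.0086,.14],176.9,0))"
```

```text
time: 21.65
ee_pos: [0.4465, -0.0111, 0.2373]
tcp_rot: [179.9, -0.1, 157.2]
wrist_force: [-1.2, 0.4, -1.5]
opening: 0.0171
([0.0016, 0.0017, 0.0973], [0.0026, -0.0022, -0.3446])
```

```bash
python3 -m creep '[[0.002,0.002,0,0,0,-0.15,0],[0.002,0.002,0.01,0,0,-0.3,0],[0.002,0.002,0.04,0.003,-0.002,-0.345,0],[0.002,0.002,0.08,0.003,-0.002,-0.345,0],[0.002,0.002,0.11,0.003,-0.002,-0.345,0],[0.002,0.002,0.12,0.003,-0.002,-0.345,0],[0.002,0.002,0.12,0.003,-0.002,-0.345,0]]' 60
python3 - <<'E'
from h import *
import cv2
print(go([.4455,-.0086,.0418],176.9,0)); o=bot.get_obs(); print(o['tcp_rot'])
im=optics.camera('wrist')[:,:,::-1]; cv2.imwrite('pics/w15.png',im)
E
```

```text
time: 22.35
ee_pos: [0.4436, -0.0094, 0.1171]
tcp_rot: [-180.0, -0.1, 176.5]
wrist_force: [0.7, -0.3, -1.8]
opening: 0.0171
([-0.002, 0.001, 0.0753], [-0.0008, -0.0017, -0.0074])
[-1.79956450e+02 -9.54106596e-02  1.76473330e+02]
```

View pics/w15.png

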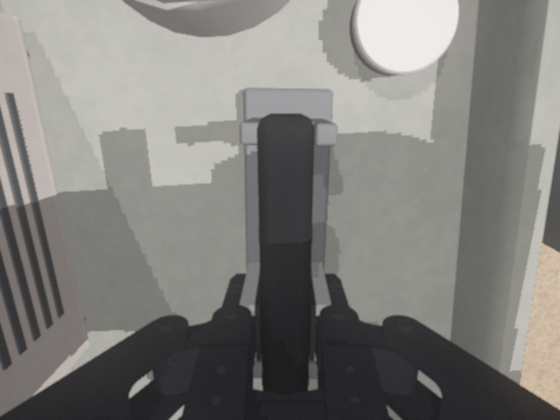

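```bash
python3 -m creep '[[-0.002,0.001,0.01,0,0,-0.007,0],[-0.002,0.001,0.03,0,0,-0.007,0],[-0.002,0.001,0.05,0,0,-0.007,0],[-0.002,0.001,0.063,0,0,-0.007,0],[-0.002,0.001,0.07,0,0,-0.007,0],[-0.002,0.001,0.074,0,0,-0.007,0],[-0.002,0.001,0.074,0,0,-0.007,0]]' 60; python3 -c "
from h import *
print(go([.4455,-.0086,.0418],176.9,0)); o=bot.get_obs(); print(o['wrist_force'],o['torque'])"
```

```text
time: 23.1
ee_pos: [0.4464, -0.0086, 0.0442]
tcp_rot: [-180.0, 0.1, 176.9]
wrist_force: [-0.8, 0.4, -0.8]
opening: 0.017
([0.0009, -0.0, 0.0024], [-0.0006, 0.0009, -0.0003])
[-0.77341639  0.44971631 -0.76053768] [-0.00072885  0.00224988 -0.01316197]
```

```bash
python3 -m creep '[[0.0009,0,0.001,0,0,0,0],[0.0009,0,0.002,0,0,0,0],[0.0009,0,0.0022,0,0,0,0]]' 60; python3 -c "
from h import *
o=bot.get_obs(); print(o['ee_pos'],o['wrist_force'],o['torque'])"
```

```text
time: 23.4
ee_pos: [0.4455, -0.0086, 0.0421]
tcp_rot: [-180.0, 0.1, 176.9]
wrist_force: [0.3, -0.2, -0.9]
opening: 0.0169
[ 0.44552417 -0.00857803  0.04211037] [ 0.34864742 -0.15134448 -0.92665517] [ 0.05551925 -0.06359753 -0.0305709 ]
```

```bash
python3 -m creep '[[0,0,0.0005,0,0,0,0],[0,0,0.001,0,0,0,0]]' 60|sed -n '2p;4p'
```

```text
ee_pos: [0.4456, -0.0086, 0.0418]
wrist_force: [-4.3, -0.5, 11.8]
```

```bash
python3 -m creep '[[0,0,0.0005,0,0,0,0],[0,0,0.0005,0,0,0,0]]' 60|sed -n '2p;4p'
```

```text
ee_pos: [0.4456, -0.0085, 0.0418]
wrist_force: [-4.3, -0.8, 12.3]
```

```bash
python3 -m creep '[[0,0,-0.001,0,0,0,0],[0,0,-0.001,0,0,0,0]]' 60|sed -n '2p;4p'
```

```text
ee_pos: [0.4456, -0.0086, 0.0418]
wrist_force: [-2.2, -0.3, 6.1]
```

```bash
python3 -m creep '[[0,0,-0.0005,0,0,0,0.25],[0,0,-0.0005,0,0,0,0.35],[0,0,-0.0005,0,0,0,0.6],[0,0,-0.0005,0,0,0,0.8],[0,0,-0.0005,0,0,0,0.8],[0,0,-0.0005,0,0,0,0.8]]' 20; python3 -m creep '[[0,0,0,0,0,0,0.8],[0,0,-0.02,0,0,0,0.8],[0,0,-0.05,0,0,0,0.8],[0,0,-0.09,0,0,0,0.9],[0,0,-0.129,0,0,0,1],[0,0,-0.129,0,0,0,1],[0,0,-0.129,0,0,0,1]]'
python3 - <<'E'
from h import *
import cv2
o=bot.get_obs(); np.save('pose16.npy',np.r_[o['ee_pos'],o['tcp_rot']])
for n in('wrist','scene','side'): cv2.imwrite(f'pics/{n}16.png',optics.camera(n)[:,:,::-1])
E
```

```text
time: 24.6
ee_pos: [0.4453, -0.0085, 0.0417]
tcp_rot: [-180.0, 0.0, 176.9]
wrist_force: [-0.3, -0.2, -0.4]
opening: 0.0682
time: 25.3
ee_pos: [0.4457, -0.0085, 0.1715]
tcp_rot: [-180.0, 0.1, 176.9]
wrist_force: [-0.8, 0.6, -0.8]
opening: 0.0854
```

View pics/wrist16.png

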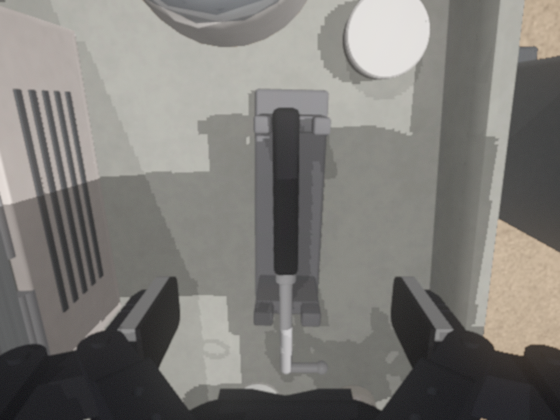

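View pics/scene16.png

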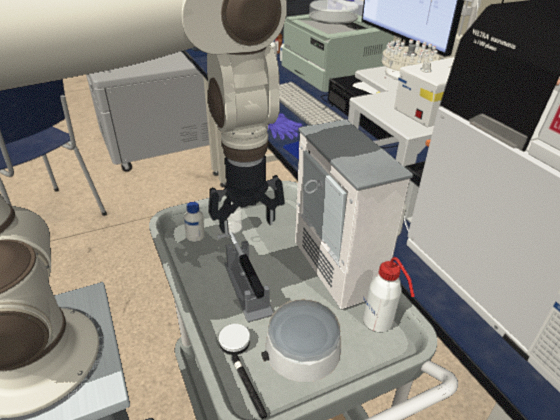

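```bash
python3 -c "
from h import *
print(bot.job_done()); print(bot.get_obs()['time'])"
```

```text
the job is handed in; nothing more can be done
None
the job is handed in; nothing more can be done
```

The flap is shut, the pole is back in its rest, and I handed the job in at about 25.5 s. It reported no verdict.

**Pull:** I hooked the ring eye and pulled the flap through the soft lip. I then held it at 11.6–12.1 N along the pull for about 1.3 s. The highest wrist reading during the pull was about 12 N.

**Unhooking:** I took the load off, centred the pin in the ring and drew it out sideways, with no side load showing at the two checks. When the load came off, the ring eye moved back about 4 mm. The last pictures put the ring within about 2 pixels of where it was when the lip first resisted.

**Pole:** A wrist picture after release matches the one before the grasp to within about a pixel. Setting it down gave a brief reading of about 13 N, which I eased to 6 N before letting go.

**Less certain:**
- **Firm seat:** I inferred it from the force passing the lip's 4 N and still rising. It rose about 2 N/mm rather than the seal's 8 N/mm, and I put the difference down to give in the grip and pole.
- **Forces between readings:** I only saw forces at the end of each move, so short peaks in between were not checked.

The other things on the cart look unmoved in the last pictures, and the gripper was clear of everything, about 13 cm above its grasp height over the rest.

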